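# Lay up a stepped billet in the spark guard

### The job

Make the welding plate in the open-topped spark guard ready for tacking: first put the bar offcut that lies on the plate into the scrap tray, then stack all the steel discs on the bench flat and centred on the plate, the widest at the bottom and each next one smaller, and only then stand the knobbed hold-down weight upright on the middle of the stack. Last, push the guard's door shut until it seats on its catch; leave the spanner, the jar and the brush where they are.

Things in the scene. Friction and masses are not known exactly. Their poses are not given: they have to be found in the camera images.
- plate_top (a point): centre of the top face of the fixed round aluminium welding plate (100 mm across, 10 mm thick; this face is 16 mm above the bench). The plate stands in the middle of the spark guard, a fixed open-topped grey sheet-metal box 266 x 266 mm with walls 120 mm high, 6 mm thick. Axes are the guard's: z up; walls close its -x, +x and -y sides (127 mm from the plate's centre), its +y side is the doorway
- door (a joint): the guard's door, an upright panel 250 mm long, 6 mm thick, its top 119 mm above the bench: 0 is fully shut, grows as it opens outward (counter-clockwise from above, at most 1.5 rad). It stays where it is left; near 0.065 rad its nose meets a sprung roller catch that takes a steady 4 N or so at the push point to pass; past about 0.03 rad it snaps home to 0 and is held. It carries a small black knob outside, near its free edge
- door_push (a point): point on the outside of the door, 170 mm from its hinge and 94 mm above the bench, 2 mm clear of the face: a good place to push. Its frame turns with the door: x runs along the door from the hinge to the free edge, y points outward (push along -y)
- door_hinge (a point): point on the door's upright hinge axis, 94 mm above the bench; same axes as door_push
- offcut_center (a point): centre of a loose dark square steel bar stub 60 x 22 x 22 mm (long along its x) lying on the welding plate at the start
- tray: fixed open steel scrap tray on the bench, 120 x 120 mm, walls 45 mm high and 4 mm thick, floor 4 mm; origin at the centre of its underside
- weight_center (a point): centre (half-way up) of a dark steel hold-down weight standing on the bench, 45 mm high, 0.25 kg: foot 36 mm across and 20 mm high, and a round knob 22 mm across from 28 to 45 mm above its underside; z up
- disc1_center (a point): centre of a plain steel disc 66 mm across and 12 mm thick (z along its axis, both faces alike), lying flat on the bench; may be absent
- disc2_center (a point): centre of a plain steel disc 58 mm across and 12 mm thick (z along its axis, both faces alike), lying flat on the bench; may be absent
- disc3_center (a point): centre of a plain steel disc 50 mm across and 12 mm thick (z along its axis, both faces alike), lying flat on the bench; may be absent
- disc4_center (a point): centre of a plain steel disc 42 mm across and 12 mm thick (z along its axis, both faces alike), lying flat on the bench; may be absent
- disc5_center (a point): centre of a plain steel disc 34 mm across and 12 mm thick (z along its axis, both faces alike), lying flat on the bench; may be absent
- spanner: a flat steel spanner lying on the bench, 160 mm long, origin under its middle; not part of the job, to be left alone
- jar: a grey jar 60 mm across, 85 mm high; standing upright, origin under its foot; not part of the job, to be left alone
- brush: a brush lying on the bench beyond the work; not part of the job, to be left alone
There are look-alikes about, which are no part of the job. What is shaped like the part that bears weight_center but blue or turquoise is not meant.

How it is judged:
By the outcome, as a careful person would: the job done as asked, in the order asked, and still so for the second after the job is handed in, with the robot touching nothing.
Of disc1, disc2, disc3, disc4, disc5 only 3 to 5 are there at a start; the rules pass over those that are not, and their reading is None.
At some moment in a run one of disc1, disc2, disc3, disc4, disc5, weight may be knocked a few centimetres aside while the robot is not near it.
Once in a run the grip may slacken for a moment while it holds something.
It also fails if it takes over 210 s, if anything falls off the work surface, if the arm or the gripper's body presses on something with over 40 N, if the wrist force passes 120 N, or if a joint passes its speed limit or range.

### The arm

A 6-joint arm with a two-finger parallel gripper is mounted at the origin on the work surface. World frame = base frame: x ahead of the robot, y to its left, z up, the work surface at z = 0. Lengths are in m, angles in rad, forces in N, time in s.
With the tool pointing down it reaches from about 0.3 to 0.875 m from the base axis. Payload 6.4 kg.
Tool frame: the origin (TCP) lies at the very end of the fingers, on their centre line; the grasp point (between the pads) lies 19 mm behind it; x points along the fingers, y is the direction in which the jaws open and shut, and the axes are right-handed (so a half turn about x gives the same grasp; the last joint's range is limited). The gripper opens to 88 mm and grips with 3 to 60 N. Pads are 18 mm wide; open, the fingers measure 123 mm over their backs; the gripper's body (75 mm by 187 mm) begins 45 mm behind the grasp point.
Start: joints at [1.105, 0.181, 1.607, -0, 1.354, -0.206], TCP at [0.148, 0.556, 0.239] pointing down, gripper open.
Joint ranges: [-2.99, 2.99], [-0.89, 2.07], [0.3, 2.58], [-1.14, 4.28], [0, 2.63], [-3.12, 3.12]. Speed limits (rad/s): [2.57, 2.57, 3.01, 3.14, 3.14, 3.14].

### API

Orientations are given as a unit quaternion [w, x, y, z].
In Python, from station import telemetry, grab_frame, get_calibration, order gives the robot as it stands.
- The arm moves only by the tool move_arm, never from a script. Its argument "motion" is a list that holds one entry, the list of rows, each a list of 5 numbers: the shift along the tool's x, y, z in mm, then the turn about the tool's x in degrees, then the finger opening in mm, from 0 to 88.1. A call has 1 to 5 rows; each row shifts and turns the commanded pose from where the row before left it, along the tool's axes as they then stand; what a row does not reach is not made up. A row lasts 1/10 s, in which the tool goes at most 50 mm and 8.59 degrees, less where a joint would pass 70% of its speed; a pose out of reach is approached as far as the arm can. A call with a gripper value outside its range is refused whole. The fingers move at their own pace and stop on an object; "squeeze" is the grip in N (left out, the last holds). Time passes only in rows, so rows that do not move let the fingers close. It gives the time, the measured TCP pose, the force and the opening at its end, in the units of the state.
- telemetry.read_state(): the state, without advancing time (a new reading comes with each control period).
- grab_frame(name): name is "side" or "top" or "wrist"; returns the picture (420x560x3 uint8, red, green, blue); there is no depth.
- get_calibration(name): a dict with "mtx" (3x3 intrinsics, pixels), "R" (3x3) and "t" (3): a world point X has camera coordinates R X + t; the wrist camera has in their place "mount" (4x4, takes a point from camera to tool coordinates, whose origin is the TCP and whose axes are the tool frame's). Camera axes: x right, y down, z forward; pixel columns grow to the right and rows downward; lengths in m; the calibration is good to about 2 mm. A picture is of the moment at which its call begins: read the wrist's pose just before it. get_calibration takes no time and is no camera call.
- order.close_job(): hands the job in, once; it reports no verdict.
The state is a dict: "t": time; "joint_pos": joint angles; "dq": joint speeds; "joint_efforts": joint torques, N m; "ee_pos": TCP position; "orientation": TCP orientation; "contact_force": force on the tool from outside, world axes, zero at the start; "moment": the same for the moment, N m; "finger_gap": finger opening in m.
Only numpy, scipy, OpenCV 4.12 (cv2) and the standard library are available. Lean on these libraries where they do the work, as an engineer would, in place of code of your own. Each camera call takes 0.05 s, during which the arm holds its last target.

## Working session

There is one attempt and no reset: what is moved stays moved. The work goes in short steps, Python scripts to look and compute and a tool call to move; the robot and the scene stay as the last step left them, time stands still between calls to the robot, and variables do not carry over. Pictures are saved under pics/ and viewed, and the job is handed in when it is done.

Besides the shell and the picture viewer there is one more tool, called after "Emit:" by a JSON object that holds its "api" and its "payload", one argument or row to a line. move_arm: Moves the arm, as the interface text tells. Its arguments: {"type":"object","properties":{"motion":{"type":"array","items":{"type":"array","items":{"type":"array","items":{"type":"number"}}}},"squeeze":{"type":"number"}},"required":["motion"]}

```bash
mkdir -p pics; ls; cat > h.py <<'E'
import numpy as np,cv2
from station import telemetry, grab_frame, get_calibration, order
from scipy.spatial.transform import Rotation as Ro
def st(): return telemetry.read_state()
def snap(n,f):
    im=grab_frame(n); cv2.imwrite('pics/'+f+'.png',im[:,:,::-1]); return im
def TR(s=None):
    s=s or st(); q=s['orientation']; return Ro.from_quat([q[1],q[2],q[3],q[0]]).as_matrix(),np.array(s['ee_pos'])
def ray(n,px,s=None):
    c=get_calibration(n); d=np.linalg.inv(np.array(c['mtx']))@np.array([px[0],px[1],1.])
    if n=='wrist':
        M=np.array(c['mount']); R,p=TR(s); return R@M[:3,3]+p, R@(M[:3,:3]@d)
    R=np.array(c['R']);t=np.array(c['t']); return -R.T@t, R.T@d
def onz(n,px,z,s=None):
    o,d=ray(n,px,s); return o+d*(z-o[2])/d[2]
def proj(n,X,s=None):
    c=get_calibration(n); X=np.array(X,float)
    if n=='wrist':
        M=np.array(c['mount']); R,p=TR(s); v=M[:3,:3].T@(R.T@(X-p)-M[:3,3])
    else: v=np.array(c['R'])@X+np.array(c['t'])
    u=np.array(c['mtx'])@v; return u[:2]/u[2]
E
python3 - <<'E'
from h import *
np.set_printoptions(precision=4,suppress=True)
s=st();print(s);
for n in('side','top','wrist'):
    c=get_calibration(n);print(n,c);snap(n,n+'0')
print(TR(s))
E
```

```text
pics
{'t': 0.0, 'joint_pos': array([ 1.1047,  0.1815,  1.608 , -0.    ,  1.3538, -0.2063]), 'dq': array([ 0.0004, -0.0004, -0.0013,  0.0016, -0.    , -0.0022]), 'joint_efforts': array([ -0.0007, -43.3875, -34.1849,   0.0702,   0.0386,  -0.0002]), 'ee_pos': array([0.1475, 0.5552, 0.2378]), 'orientation': array([ 0.701 ,  0.091 ,  0.7013, -0.0922]), 'contact_force': array([ 0.4188, -0.9621, -0.553 ]), 'moment': array([ 0.0249,  0.0082, -0.0416]), 'finger_gap': 0.08826441045605955}
side {'mtx': array([[393.1481,   0.    , 273.8195],
       [  0.    , 393.1481, 205.9464],
       [  0.    ,   0.    ,   1.    ]]), 'R': array([[ 0.9317, -0.3632,  0.0101],
       [-0.1757, -0.4746, -0.8625],
       [ 0.318 ,  0.8018, -0.506 ]]), 't': array([-0.4938,  0.1264,  0.8228])}
top {'mtx': array([[387.1973,   0.    , 283.1464],
       [  0.    , 387.1973, 201.7909],
       [  0.    ,   0.    ,   1.    ]]), 'R': array([[ 0.0043, -1.    , -0.0025],
       [-0.9928, -0.0039, -0.1198],
       [ 0.1198,  0.003 , -0.9928]]), 't': array([-0.0648,  0.5282,  0.9608])}
wrist {'mtx': array([[317.837 ,   0.    , 275.7956],
       [  0.    , 317.837 , 210.2843],
       [  0.    ,   0.    ,   1.    ]]), 'mount': array([[-0.001 , -0.3204,  0.9473, -0.1458],
       [ 1.    , -0.0002,  0.001 ,  0.0004],
       [-0.0001,  0.9473,  0.3204, -0.0839],
       [ 0.    ,  0.    ,  0.    ,  1.    ]])}
(array([[-0.0007,  0.2569,  0.9664],
       [-0.0015,  0.9664, -0.2569],
       [-1.    , -0.0017, -0.0003]]), array([0.1475, 0.5552, 0.2378]))
```

View pics/top0.png

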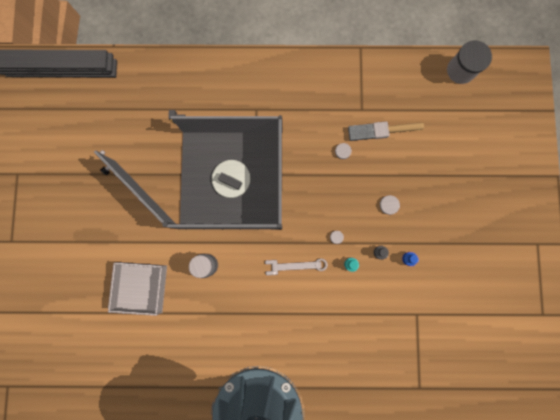

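View pics/side0.png

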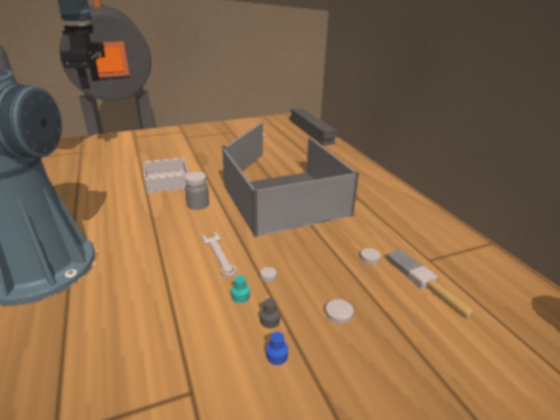

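View pics/wrist0.png

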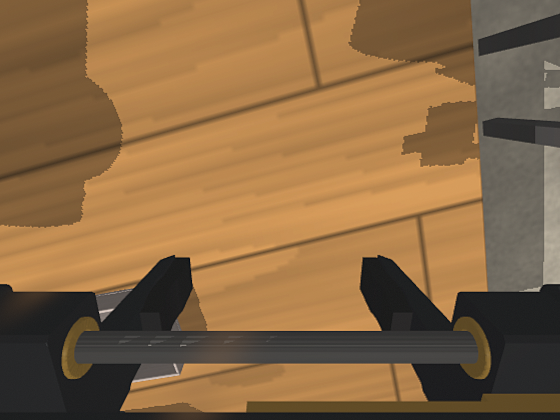

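```bash
python3 - <<'E'
from h import *
np.set_printoptions(precision=4,suppress=True)
im=cv2.imread('pics/top0.png')
a=cv2.resize(im[130:285,260:430],None,fx=4,fy=4,interpolation=cv2.INTER_CUBIC);cv2.imwrite('pics/c1.png',a)
b=cv2.resize(im[85:325,70:300],None,fx=2.5,fy=2.5,interpolation=cv2.INTER_CUBIC);cv2.imwrite('pics/c2.png',b)
for nm,p,z in [('dA',(343,151),.012),('dB',(390,205),.012),('dC',(337,237),.012),('wt',(380,252),.04),('teal',(352,264),.04),('blue',(411,258),.04),('plate',(231,179),.016),('jar',(200,266),.085),('tray',(136,288),.02)]:
    print(nm,onz('top',p,z))
E
```

```text
dA [ 0.6673 -0.221   0.012 ]
dB [ 0.5235 -0.3415  0.012 ]
dC [ 0.4397 -0.2022  0.012 ]
wt [ 0.4019 -0.3054  0.04  ]
teal [ 0.3719 -0.2349  0.04  ]
blue [ 0.3874 -0.3824  0.04  ]
plate [0.59   0.0745 0.016 ]
jar [0.3674 0.1343 0.085 ]
tray [0.3088 0.3084 0.02  ]
```

View pics/c1.png

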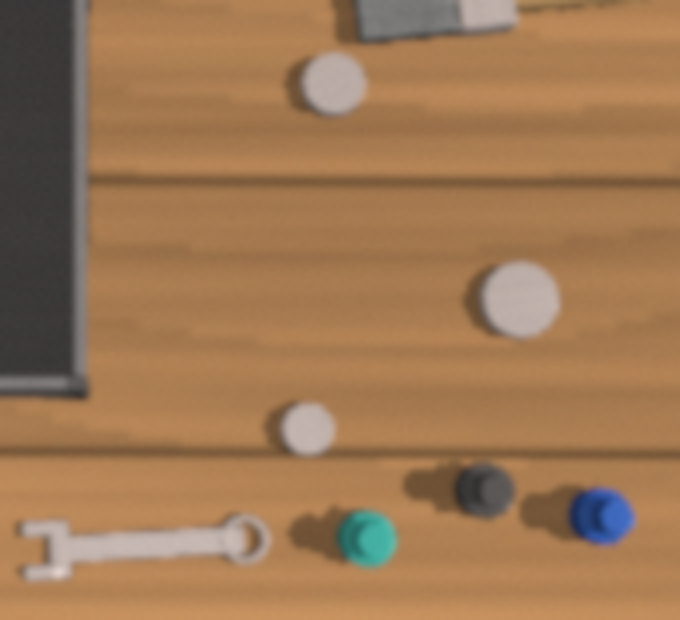

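View pics/c2.png

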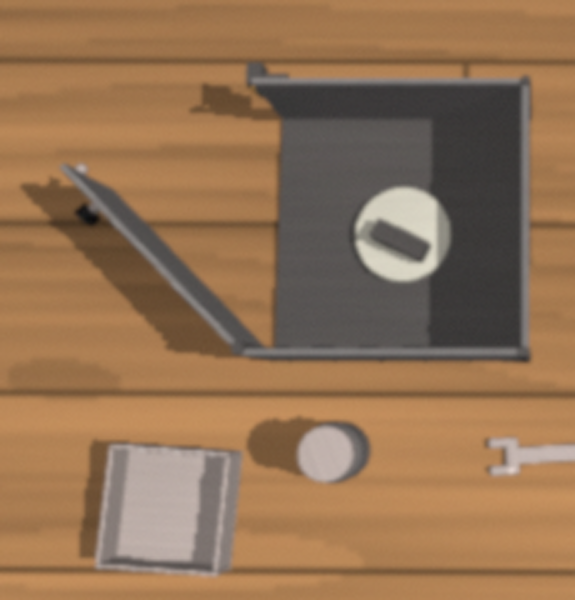

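Emit:
{"api": "move_arm", "payload": {
  "motion": [
    [[0, -25, 39, 0, 88], [0, -25, 39, 0, 88], [0, -25, 39, 0, 88], [0, -25, 39, 0, 88], [0, -25, 39, 0, 88]]
  ],
  "squeeze": 30
}}

```text
t: 0.65
ee_pos: [0.3048, 0.3833, 0.2386]
orientation: [0.701, 0.091, 0.701, -0.091]
contact_force: [0.3, -0.9, -0.1]
finger_gap: 0.0878
```

Emit:
{"api": "move_arm", "payload": {
  "motion": [
    [[0, -25, 39, 0, 88], [0, -25, 39, 0, 88], [0, -25, 39, 0, 88], [0, -25, 39, 0, 88], [0, -25, 39, 0, 88]]
  ]
}}

```text
t: 1.15
ee_pos: [0.4613, 0.2123, 0.2387]
orientation: [0.701, 0.092, 0.701, -0.092]
contact_force: [0.4, 0.4, -0.2]
finger_gap: 0.0883
```

Emit:
{"api": "move_arm", "payload": {
  "motion": [
    [[0, -25, 39, 0, 88], [0, -25, 39, 0, 88], [0, -25, 39, 0, 88], [0, 0, 0, 8, 88], [0, 0, 0, 8, 88]]
  ]
}}

```text
t: 1.65
ee_pos: [0.5548, 0.1098, 0.238]
orientation: [0.68, 0.191, 0.681, -0.191]
contact_force: [-0.4, 0.1, 0.8]
finger_gap: 0.0877
```

Emit:
{"api": "move_arm", "payload": {
  "motion": [
    [[0, 0, 0, 8.5, 88], [0, 0, 0, 8.5, 88], [0, 0, 0, 8.5, 88], [0, 0, 0, 8.5, 88], [0, 0, 0, 8.5, 88]]
  ]
}}

```text
t: 2.15
ee_pos: [0.554, 0.1114, 0.2383]
orientation: [0.565, 0.424, 0.566, -0.424]
contact_force: [0.6, -0.5, -0.0]
finger_gap: 0.0879
```

Emit:
{"api": "move_arm", "payload": {
  "motion": [
    [[0, 0, 0, 8.5, 88], [0, 0, 0, 8.5, 88], [0, 0, 0, 8.5, 88], [0, 0, 0, 8.5, 88], [0, 0, 0, 3, 88]]
  ]
}}

```text
t: 2.65
ee_pos: [0.554, 0.1114, 0.2383]
orientation: [-0.402, -0.581, -0.402, 0.582]
contact_force: [-0.6, 0.0, -0.1]
finger_gap: 0.088
```

```bash
cat >> h.py <<'E'
def yaw(s=None):
    R,p=TR(s); return np.degrees(np.arctan2(R[1,1],R[0,1]))
def to(x,y,z,yw=None,s=None):
    "print tool-frame shift (mm) to target with current axes, and turn"
    R,p=TR(s); d=R.T@(np.array([x,y,z])-p)*1000
    t=None
    if yw is not None:
        t=-(yw-yaw(s)); t=(t+90)%180-90
    print('shift',np.round(d,1),'turn',t, 'yaw',round(yaw(s),2))
E
python3 - <<'E'
from h import *
s=st();print(s['ee_pos'],yaw(s)); snap('wrist','w1')
E
```

```text
[0.55395187 0.11138912 0.23834778] -20.664143990338175
```

View pics/w1.png

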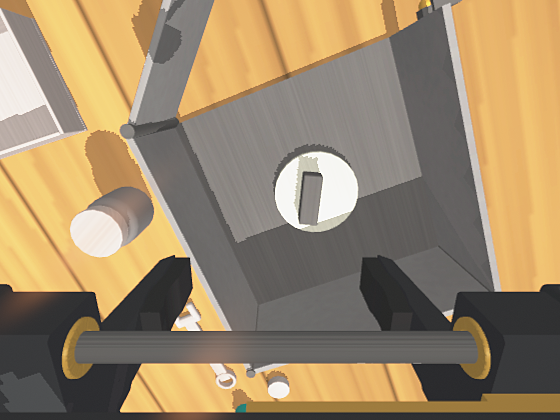

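```bash
python3 - <<'E'
from h import *
s=st()
im=cv2.imread('pics/w1.png')
roi=np.zeros(im.shape[:2],np.uint8); roi[140:245,262:370]=255
g=im.min(axis=2)
m=((g>150)).astype(np.uint8)*255&roi
cs,_=cv2.findContours(m,0,1); c=max(cs,key=cv2.contourArea)
h=cv2.convexHull(c)
P=np.array([onz('wrist',p[0],.016,s)[:2] for p in h])
(cx,cy),r=cv2.minEnclosingCircle(P.astype(np.float32)); 
A=np.c_[2*P,np.ones(len(P))];x=np.linalg.lstsq(A,(P**2).sum(1),rcond=None)[0]; print('plate',x[:2],np.sqrt(x[2]+x[:2]@x[:2]),(cx,cy),r)
a=cv2.resize(im[145:240,265:365],None,fx=6,fy=6,interpolation=cv2.INTER_CUBIC);cv2.imwrite('pics/c3.png',a)
# walls: check
for nm,z,p in [('hinge',.12,(127,131)),('cornerxy',.12,(490,290))]: print(nm,onz('wrist',p,z,s))
E
```

```text
plate [0.592065 0.077508] 0.04990226913739797 (0.5920702815055847, 0.07728119939565659) 0.050457652658224106
hinge [0.46306849 0.21266917 0.12      ]
cornerxy [ 0.71531042 -0.04090459  0.12      ]
```

View pics/c3.png

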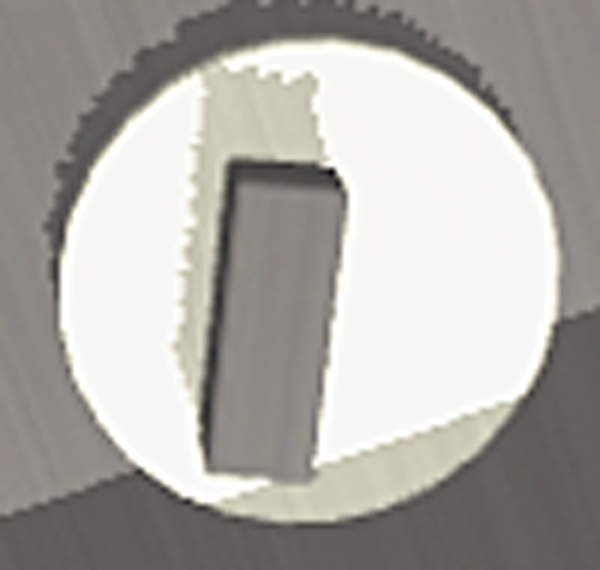

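```bash
python3 - <<'E'
from h import *
s=st()
C=[onz('wrist',(265+x/6-.4,145+y/6-.4),.038,s) for x,y in[(239,182),(346,190),(312,480),(207,471)]]
C=np.array(C);c=C.mean(0);print(C,c)
l=(C[0]+C[1]-C[2]-C[3])/2; print(np.linalg.norm(l),np.linalg.norm(C[0]-C[1]),np.degrees(np.arctan2(l[1],l[0])))
yw=np.degrees(np.arctan2(l[1],l[0]))-90
to(c[0],c[1],.07,yw,s)
E
```

```text
[[0.58626333 0.10842616 0.038     ]
 [0.60427849 0.10002401 0.038     ]
 [0.58031885 0.04765319 0.038     ]
 [0.5618308  0.05662413 0.038     ]] [0.58317287 0.07818187 0.038     ]
0.057432095918505614 0.01987818258560115 65.08337335182446
shift [168.3  39.2  20.7] turn 4.233805321285999 yaw -20.68
```

Emit:
{"api": "move_arm", "payload": {
  "motion": [
    [[0, 39, 21, 0, 60], [0, 0, 0, 4.2, 60], [45, 0, 0, 0, 60], [45, 0, 0, 0, 60], [45, 0, 0, 0, 60]]
  ]
}}

```text
t: 3.2
ee_pos: [0.5835, 0.078, 0.1024]
orientation: [0.383, 0.595, 0.382, -0.595]
contact_force: [0.3, -0.6, 0.3]
finger_gap: 0.06
```

Emit:
{"api": "move_arm", "payload": {
  "motion": [
    [[40, 0, 0, 0, 60], [25, 0, 0, 0, 60], [17, 0, 0, 0, 60], [0, 0, 0, 0, 60]]
  ]
}}

```text
t: 3.6
ee_pos: [0.5813, 0.0782, 0.0189]
orientation: [-0.381, -0.593, -0.383, 0.596]
contact_force: [-0.2, 0.2, 0.2]
finger_gap: 0.06
```

```bash
python3 - <<'E'
from h import *
s=st();to(.5832,.0782,.021,-24.9,s); snap('wrist','w2')
E
```

```text
shift [-2.2  1.7 -0.8] turn 0.3729457796684983 yaw -24.53
```

View pics/w2.png

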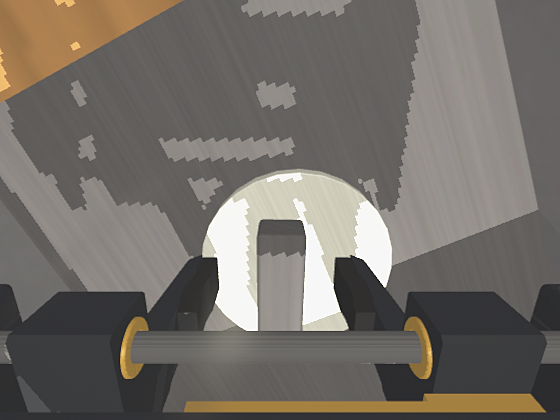

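Emit:
{"api": "move_arm", "payload": {
  "motion": [
    [[0, 1.5, 0, 0, 15], [0, 0, 0, 0, 15], [0, 0, 0, 0, 15], [0, 0, 0, 0, 15], [0, 0, 0, 0, 15]]
  ],
  "squeeze": 35
}}

```text
t: 4.15
ee_pos: [0.5849, 0.0775, 0.0222]
orientation: [0.382, 0.595, 0.382, -0.595]
contact_force: [-1.9, 0.6, 0.5]
finger_gap: 0.0221
```

Emit:
{"api": "move_arm", "payload": {
  "motion": [
    [[0, 0, 0, 0, 15], [-20, 0, 0, 0, 15], [-40, 0, 0, 0, 15], [-40, 0, 0, 0, 15], [-40, 0, 0, 0, 15]]
  ]
}}

```text
t: 4.65
ee_pos: [0.5841, 0.0775, 0.1625]
orientation: [-0.382, -0.595, -0.382, 0.595]
contact_force: [0.8, -0.4, -2.4]
finger_gap: 0.0215
```

Emit:
{"api": "move_arm", "payload": {
  "motion": [
    [[-45, 0, 0, 0, 15], [-45, 0, 0, 0, 15]]
  ]
}}

```text
t: 4.85
ee_pos: [0.584, 0.0776, 0.2528]
orientation: [-0.382, -0.595, -0.382, 0.595]
contact_force: [0.7, 0.4, -1.9]
finger_gap: 0.0217
```

```bash
python3 - <<'E'
from h import *
s=st();print(s['finger_gap'],s['ee_pos']);to(.309,.308,.2,None,s);im=snap('wrist','w3')
E
```

```text
0.021674960939860557 [0.58403128 0.07755653 0.25276357]
shift [  53.2 -345.9  -95.2] turn None yaw -24.58
```

View pics/w3.png

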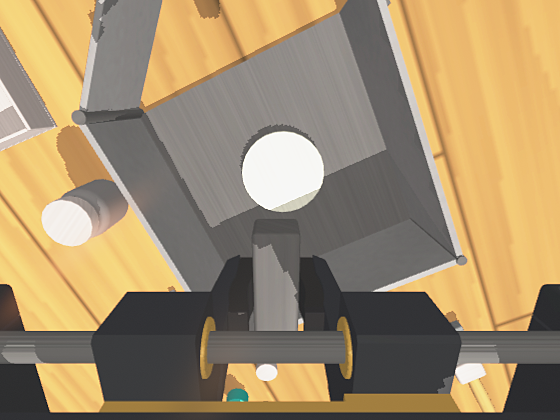

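Emit:
{"api": "move_arm", "payload": {
  "motion": [
    [[0, -43, -12, 0, 15], [0, -43, -12, 0, 15], [0, -43, -12, 0, 15], [0, -43, -12, 0, 15], [0, -43, -12, 0, 15]]
  ]
}}

```text
t: 5.4
ee_pos: [0.4124, 0.2222, 0.2511]
orientation: [-0.382, -0.595, -0.382, 0.595]
contact_force: [0.6, 0.5, -1.9]
finger_gap: 0.0216
```

Emit:
{"api": "move_arm", "payload": {
  "motion": [
    [[0, -43, -12, 0, 15], [0, -43, -12, 0, 15], [0, -43, -12, 0, 15], [0, 0, 0, 0, 15], [0, 0, 0, 0, 15]]
  ]
}}

```text
t: 5.9
ee_pos: [0.3112, 0.3083, 0.2514]
orientation: [-0.383, -0.594, -0.383, 0.594]
contact_force: [0.3, 0.5, -2.5]
finger_gap: 0.0213
```

```bash
python3 - <<'E'
from h import *
# plate refined from w3
import numpy as np
s={'ee_pos':[0.58403128,0.07755653,0.25276357],'orientation':[-0.382,-0.595,-0.382,0.595]}
im=cv2.imread('pics/w3.png');g=im.min(axis=2)
roi=np.zeros(g.shape,np.uint8);roi[120:220,230:340]=255
m=(g>130).astype(np.uint8)*255&roi
cs,_=cv2.findContours(m,0,1);c=max(cs,key=cv2.contourArea);h=cv2.convexHull(c)
P=np.array([onz('wrist',p[0],.016,s)[:2] for p in h]);A=np.c_[2*P,np.ones(len(P))];x=np.linalg.lstsq(A,(P**2).sum(1),rcond=None)[0];print('plate',x[:2],np.sqrt(x[2]+x[:2]@x[:2]))
s=st();print(s['finger_gap'],s['ee_pos']);to(.309,.308,.1,None,s);im=snap('wrist','w4');snap('top','t4')
E
```

```text
plate [0.58939566 0.10101591] 0.07707532183768004
0.021327011666436555 [0.31116398 0.30829609 0.25142216]
shift [151.4  -1.9   1.1] turn None yaw -24.42
```

View pics/w4.png

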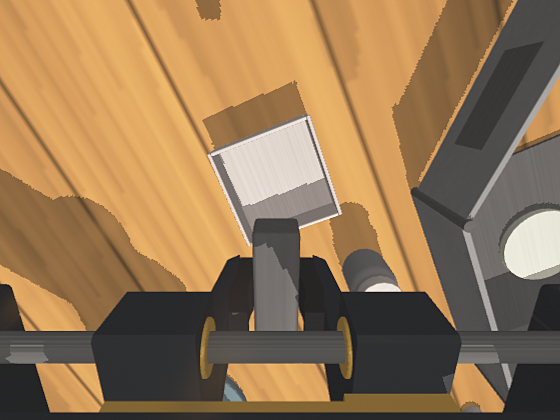

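View pics/t4.png

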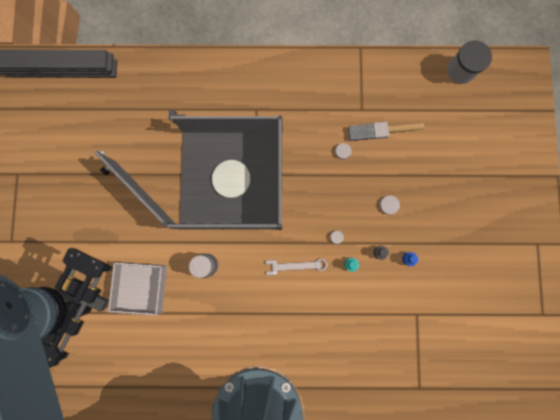

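```bash
python3 - <<'E'
from h import *
s=st()
C=np.array([onz('wrist',p,.045,s) for p in[(209,155),(307,117),(340,213)]]);print(C,(C[0]+C[2])/2,np.linalg.norm(C[0]-C[1]),np.linalg.norm(C[2]-C[1]))
print(proj('top',s['ee_pos']))
c=(C[0]+C[2])/2; to(c[0],c[1],.08,None,s)
s={'ee_pos':[0.58403128,0.07755653,0.25276357],'orientation':[-0.382,-0.595,-0.382,0.595]}
im=cv2.imread('pics/w3.png');g=im.min(axis=2)
P=np.array([onz('wrist',p,.016,s) for p in[(242,171),(324,171),(283,131),(283,212)]]);print(P)
E
```

```text
[[0.25745107 0.36523577 0.045     ]
 [0.37154465 0.35733907 0.045     ]
 [0.36480272 0.24146297 0.045     ]] [0.3111269  0.30334937 0.045     ] 0.114366527926715 0.11607206038076166
[ 91.18775794 298.17745056]
shift [171.5   0.4   4.2] turn None yaw -24.61
[[0.54850489 0.09992724 0.016     ]
 [0.63943099 0.05832492 0.016     ]
 [0.61341676 0.12244371 0.016     ]
 [0.57232089 0.0308979  0.016     ]]
```

Emit:
{"api": "move_arm", "payload": {
  "motion": [
    [[50, 0, 4, 0, 15], [50, 0, 0, 0, 15], [50, 0, 0, 0, 15], [50, 0, 0, 0, 15], [25, 0, 0, 0, 15]]
  ]
}}

```text
t: 6.5
ee_pos: [0.309, 0.3017, 0.0229]
orientation: [-0.381, -0.594, -0.381, 0.598]
contact_force: [-0.4, -0.7, -1.8]
finger_gap: 0.0219
```

Emit:
{"api": "move_arm", "payload": {
  "motion": [
    [[10, 0, 0, 0, 15], [0, 0, 0, 0, 15], [0, 0, 0, 0, 40], [0, 0, 0, 0, 40], [0, 0, 0, 0, 40]]
  ]
}}

```text
t: 7.0
ee_pos: [0.3118, 0.3051, 0.0185]
orientation: [0.382, 0.596, 0.382, -0.594]
contact_force: [0.1, 1.1, 0.1]
finger_gap: 0.04
```

Emit:
{"api": "move_arm", "payload": {
  "motion": [
    [[-10, 0, 0, 0, 40], [-40, 0, 0, 0, 40], [-45, 0, 0, 0, 40], [-45, 0, 0, 0, 40], [-45, 0, 0, 0, 40]]
  ]
}}

```text
t: 7.5
ee_pos: [0.3099, 0.3043, 0.205]
orientation: [0.382, 0.596, 0.382, -0.594]
contact_force: [0.9, 0.1, 0.5]
finger_gap: 0.0401
```

```bash
python3 - <<'E'
from h import *
s=st();to(.48,-.16,.25,None,s);im=snap('wrist','w5')
E
```

```text
shift [-45.1 347.7 351.5] turn None yaw -24.56
```

View pics/w5.png

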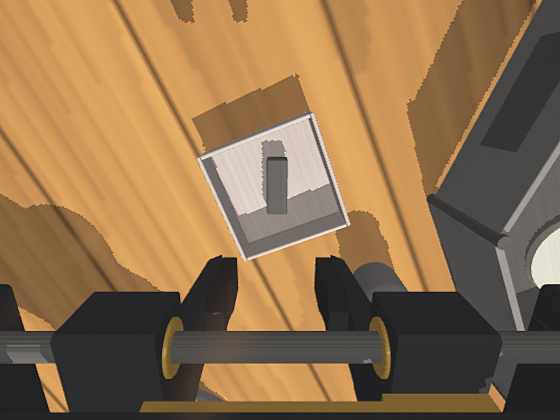

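Emit:
{"api": "move_arm", "payload": {
  "motion": [
    [[-10, 31, 33, 0, 80], [-10, 31, 33, 0, 80], [-10, 31, 33, 0, 80], [-10, 31, 33, 0, 80], [0, 31, 33, 0, 80]]
  ]
}}

```text
t: 8.05
ee_pos: [0.3836, 0.0882, 0.2445]
orientation: [0.383, 0.596, 0.381, -0.593]
contact_force: [0.3, 1.0, -0.6]
finger_gap: 0.0778
```

Emit:
{"api": "move_arm", "payload": {
  "motion": [
    [[0, 31, 33, 0, 80], [0, 31, 33, 0, 80], [0, 31, 33, 0, 80], [0, 31, 33, 0, 80], [0, 31, 33, 0, 80]]
  ]
}}

```text
t: 8.55
ee_pos: [0.4552, -0.1266, 0.243]
orientation: [0.383, 0.595, 0.381, -0.595]
contact_force: [0.7, 0.7, -0.5]
finger_gap: 0.0799
```

Emit:
{"api": "move_arm", "payload": {
  "motion": [
    [[0, 31, 33, 0, 80], [0, 31, 33, 0, 80], [0, 31, 33, 0, 80], [0, 31, 33, 0, 80], [0, 0, 0, 0, 80]]
  ]
}}

```text
t: 9.05
ee_pos: [0.5132, -0.3011, 0.2421]
orientation: [-0.382, -0.596, -0.38, 0.596]
contact_force: [-0.9, 0.3, 0.1]
finger_gap: 0.08
```

```bash
python3 - <<'E'
from h import *
s=st();print(s['ee_pos']);to(.5235,-.3415,.25,None,s);im=snap('wrist','w6')
E
```

```text
[ 0.51316006 -0.3011269   0.24208137]
shift [-7.8 26.3 32.3] turn None yaw -24.8
```

View pics/w6.png

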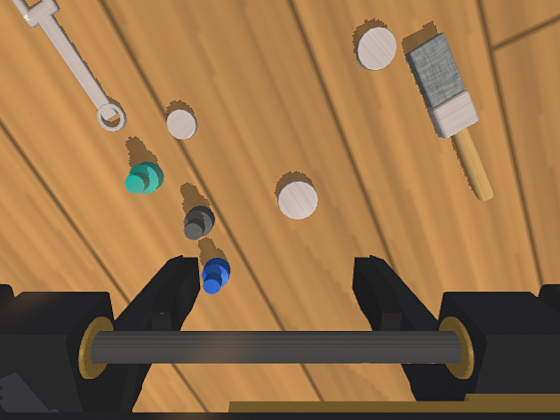

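```bash
cat >> h.py <<'E'
def circ(im,n,roi,z,s,mask,top=True):
    x0,y0,x1,y1=roi; r=np.zeros(im.shape[:2],np.uint8); r[y0:y1,x0:x1]=255
    m=mask.astype(np.uint8)*255&r
    m=cv2.morphologyEx(m,cv2.MORPH_OPEN,np.ones((3,3),np.uint8))
    cs,_=cv2.findContours(m,0,cv2.CHAIN_APPROX_NONE); c=max(cs,key=cv2.contourArea); h=cv2.convexHull(c)
    e=cv2.fitEllipse(c)
    P=np.array([onz(n,p[0],z,s)[:2] for p in h]);A=np.c_[2*P,np.ones(len(P))];x=np.linalg.lstsq(A,(P**2).sum(1),rcond=None)[0]
    return x[:2],np.sqrt(x[2]+x[:2]@x[:2]),np.round(e[0],1)
def bright(im):
    h=cv2.cvtColor(im,cv2.COLOR_BGR2HSV); return (h[:,:,1]<50)&(h[:,:,2]>140)
E
python3 - <<'E'
from h import *
s=st();im=cv2.imread('pics/w6.png')
for nm,roi in [('B',(270,175,325,225)),('A',(350,20,402,75)),('C',(160,100,202,145))]:
    print(nm,circ(im,'wrist',roi,.012,s,bright(im)))
cv2.imwrite('pics/m.png',bright(im)*255)
E
```

```text
B (array([ 0.52418058, -0.33632515]), np.float64(0.02421028290791243), array([297.4, 199.8]))
A (array([ 0.66769392, -0.21675421]), np.float64(0.020231920603080124), array([376.4,  48.1]))
C (array([ 0.43924694, -0.1975283 ]), np.float64(0.016419396019952428), array([180.9, 124.1]))[ WARN:0@0.559] global loadsave.cpp:1063 imwrite_ Unsupported depth image for selected encoder is fallbacked to CV_8U.
```

Emit:
{"api": "move_arm", "payload": {
  "motion": [
    [[40, 25, 27, 0, 80], [50, 0, 0, 0, 80], [50, 0, 0, 0, 80], [30, 0, 0, 0, 80], [12, 0, 0, 0, 80]]
  ]
}}

```text
t: 9.6
ee_pos: [0.5214, -0.3254, 0.0601]
orientation: [-0.38, -0.594, -0.384, 0.595]
contact_force: [0.2, -0.4, -0.8]
finger_gap: 0.08
```

```bash
python3 - <<'E'
from h import *
s=st();im=snap('wrist','w7')[:,:,::-1].copy();print(s['ee_pos'])
c=circ(im,'wrist',(200,150,360,330),.012,s,bright(im));print(c);to(c[0][0],c[0][1],.003,None,s)
E
```

```text
[ 0.52139968 -0.32543287  0.06008573]
(array([ 0.52502172, -0.33966655]), np.float64(0.02426154197280382), array([290.4, 251.6]))
shift [57.   9.5 11.6] turn None yaw -24.52
```

View pics/w7.png

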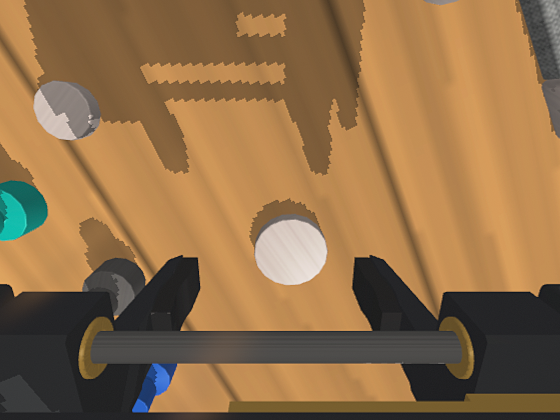

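Emit:
{"api": "move_arm", "payload": {
  "motion": [
    [[0, 9.5, 11.6, 0, 80], [0, 0, 0, 0, 80]]
  ]
}}

```text
t: 9.85
ee_pos: [0.5288, -0.3447, 0.066]
orientation: [0.384, 0.595, 0.38, -0.595]
contact_force: [0.1, 0.0, 0.2]
finger_gap: 0.0805
```

```bash
python3 - <<'E'
from h import *
s=st();im=snap('wrist','w8')[:,:,::-1].copy();print(s['ee_pos'])
c=circ(im,'wrist',(200,150,350,330),.012,s,bright(im));print(c);to(c[0][0],c[0][1],.003,None,s)
E
```

```text
[ 0.52876163 -0.34472366  0.06601185]
(array([ 0.52503808, -0.3397228 ]), np.float64(0.024323195965400207), array([267.8, 228.2]))
shift [63.  -5.8 -3.1] turn None yaw -24.58
```

Emit:
{"api": "move_arm", "payload": {
  "motion": [
    [[0, 0, 0, 0, 80], [0, 0, 0, 0, 80]]
  ]
}}

```text
t: 10.1
ee_pos: [0.5275, -0.3428, 0.0642]
orientation: [0.383, 0.595, 0.382, -0.595]
contact_force: [0.7, 0.5, 1.0]
finger_gap: 0.0802
```

```bash
python3 - <<'E'
from h import *
s=st();im=snap('wrist','w8')[:,:,::-1].copy();print(s['ee_pos'],s['dq'].round(3))
c=circ(im,'wrist',(200,150,350,330),.012,s,bright(im));print(c);to(c[0][0],c[0][1],.003,None,s)
E
```

```text
[ 0.5274808  -0.34277389  0.06424752] [-0.001  0.009  0.003 -0.001 -0.003 -0.001]
(array([ 0.52500992, -0.33977854]), np.float64(0.024288830136924143), array([271. , 230.9]))
shift [61.2 -3.6 -1.7] turn None yaw -24.56
```

Emit:
{"api": "move_arm", "payload": {
  "motion": [
    [[0, -3.6, -1.7, 0, 80], [30, 0, 0, 0, 80], [20, 0, 0, 0, 80], [8, 0, 0, 0, 80], [0, 0, 0, 0, 80]]
  ]
}}

```text
t: 10.65
ee_pos: [0.5236, -0.339, 0.0038]
orientation: [-0.381, -0.595, -0.383, 0.595]
contact_force: [-0.0, 0.0, -0.0]
finger_gap: 0.0799
```

Emit:
{"api": "move_arm", "payload": {
  "motion": [
    [[0, 0, 0, 0, 80], [0, 0, 0, 0, 80], [0, 0, 0, 0, 80]]
  ]
}}

```text
t: 10.95
ee_pos: [0.5252, -0.3406, 0.0063]
orientation: [0.383, 0.595, 0.381, -0.595]
contact_force: [0.2, 0.3, -0.5]
finger_gap: 0.0799
```

```bash
python3 - <<'E'
from h import *
s=st();im=snap('wrist','w9')[:,:,::-1].copy();print(s['ee_pos'],s['contact_force'])
c=circ(im,'wrist',(200,150,350,330),.012,s,bright(im));print(c);to(.5250,-.3397,.003,None,s)
E
```

```text
[ 0.52521666 -0.34058948  0.0062926 ] [ 0.18247718  0.25067733 -0.45769868]
(array([ 0.52507584, -0.33963099]), np.float64(0.024340618580763928), array([275.4, 276.2]))
shift [ 3.3 -0.6 -0.7] turn None yaw -24.58
```

View pics/w9.png

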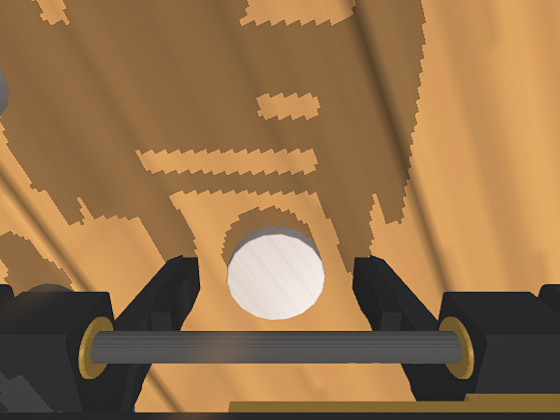

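Emit:
{"api": "move_arm", "payload": {
  "motion": [
    [[3, -0.5, -0.7, 0, 80], [0, 0, 0, 0, 44], [0, 0, 0, 0, 44], [0, 0, 0, 0, 44], [0, 0, 0, 0, 44]]
  ],
  "squeeze": 35
}}

```text
t: 11.5
ee_pos: [0.5245, -0.3392, 0.0021]
orientation: [0.382, 0.595, 0.382, -0.595]
contact_force: [0.2, -0.7, -0.6]
finger_gap: 0.0505
```

Emit:
{"api": "move_arm", "payload": {
  "motion": [
    [[0, 0, 0, 0, 44], [-5, 0, 0, 0, 44], [-20, 0, 0, 0, 44], [-40, 0, 0, 0, 44], [-40, 0, 0, 0, 44]]
  ]
}}

```text
t: 12.0
ee_pos: [0.5234, -0.3383, 0.1072]
orientation: [-0.381, -0.595, -0.383, 0.595]
contact_force: [0.7, -0.2, -2.5]
finger_gap: 0.049
```

Emit:
{"api": "move_arm", "payload": {
  "motion": [
    [[-40, 0, 0, 0, 44], [-40, 0, 0, 0, 44], [0, 0, 0, 0, 44], [0, 0, 0, 0, 44], [0, 0, 0, 0, 44]]
  ]
}}

```text
t: 12.5
ee_pos: [0.5233, -0.3382, 0.1851]
orientation: [-0.381, -0.595, -0.383, 0.595]
contact_force: [-0.3, 0.5, -3.0]
finger_gap: 0.0491
```

```bash
python3 - <<'E'
from h import *
s=st();im=snap('wrist','w10')[:,:,::-1].copy();print(s['ee_pos'],s['contact_force'],s['finger_gap']);to(.592,.0775,.20,None,s)
E
```

```text
[ 0.52333294 -0.33821974  0.18507481] [-0.31472493  0.51797027 -2.96250415] 0.04913611573317652
shift [ -14.1 -110.6 -406.6] turn None yaw -24.59
```

View pics/w10.png

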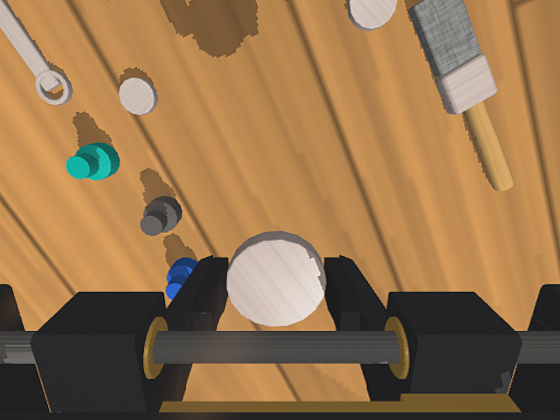

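Emit:
{"api": "move_arm", "payload": {
  "motion": [
    [[-5, -12.3, -45.2, 0, 44], [-5, -12.3, -45.2, 0, 44], [0, -12.3, -45.2, 0, 44], [0, -12.3, -45.2, 0, 44], [0, -12.3, -45.2, 0, 44]]
  ]
}}

```text
t: 13.05
ee_pos: [0.5614, -0.1059, 0.195]
orientation: [-0.381, -0.594, -0.383, 0.596]
contact_force: [-0.0, 0.5, -1.9]
finger_gap: 0.0489
```

Emit:
{"api": "move_arm", "payload": {
  "motion": [
    [[0, -12.3, -45.2, 0, 44], [0, -12.3, -45.2, 0, 44], [0, -12.3, -45.2, 0, 44], [0, -12.3, -45.2, 0, 44], [0, 0, 0, 0, 44]]
  ]
}}

```text
t: 13.55
ee_pos: [0.5918, 0.0825, 0.1949]
orientation: [-0.383, -0.593, -0.385, 0.594]
contact_force: [0.2, -0.4, -2.3]
finger_gap: 0.0486
```

Emit:
{"api": "move_arm", "payload": {
  "motion": [
    [[0, 0, 0, 0, 44], [0, 0, 0, 0, 44], [0, 0, 0, 0, 44]]
  ]
}}

```text
t: 13.85
ee_pos: [0.5926, 0.0752, 0.1964]
orientation: [-0.381, -0.595, -0.382, 0.596]
contact_force: [0.4, 0.3, -1.8]
finger_gap: 0.0486
```

```bash
python3 - <<'E'
from h import *
s=st();im=snap('wrist','w11')[:,:,::-1].copy();print(s['ee_pos'],s['contact_force'],s['finger_gap']);to(.592,.0775,.06,None,s)
E
```

```text
[0.59263331 0.07524574 0.19640635] [ 0.36976294  0.32760999 -1.77690636] 0.048607987161119144
shift [136.4  -1.4  -1.9] turn None yaw -24.7
```

View pics/w11.png

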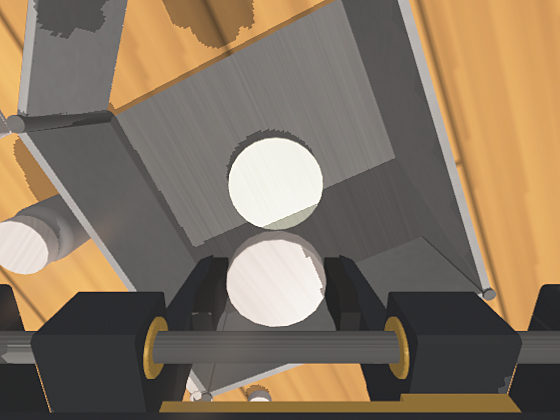

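Disc held (277,278) and plate free at (276,183). Measure the plate precisely here.

```bash
python3 - <<'E'
from h import *
s=st();im=cv2.imread('pics/w11.png')
print(circ(im,'wrist',(222,130,330,228),.016,s,im.min(axis=2)>145))
print(circ(im,'wrist',(222,236,330,332),s['ee_pos'][2]+.0099,s,im.min(axis=2)>145), s['ee_pos'])
E
```

```text
(array([0.59226298, 0.07721808]), np.float64(0.04976477891020897), array([275.1, 183. ]))
(array([0.59230238, 0.07506194]), np.float64(0.02436549719924525), array([275., 283.])) [0.59280156 0.07523529 0.19667459]
```

Emit:
{"api": "move_arm", "payload": {
  "motion": [
    [[30, -1.1, -1.8, 0, 44], [45, 0, 0, 0, 44], [45, 0, 0, 0, 44], [25, 0, 0, 0, 44], [10, 0, 0, 0, 44]]
  ]
}}

```text
t: 14.4
ee_pos: [0.5903, 0.0778, 0.0388]
orientation: [-0.38, -0.594, -0.383, 0.597]
contact_force: [-1.0, -0.0, -3.1]
finger_gap: 0.0486
```

Emit:
{"api": "move_arm", "payload": {
  "motion": [
    [[0, 0, 0, 0, 44], [0, 0, 0, 0, 44], [0, 0, 0, 0, 44], [0, 0, 0, 0, 44]]
  ]
}}

```text
t: 14.8
ee_pos: [0.5941, 0.0788, 0.0439]
orientation: [0.383, 0.596, 0.381, -0.594]
contact_force: [0.9, -1.1, -2.6]
finger_gap: 0.0489
```

```bash
python3 - <<'E'
from h import *
s=st();im=snap('wrist','w12');im=im[:,:,::-1].copy();print(s['ee_pos'],s['contact_force'],s['finger_gap']);to(.5923,.0773,.0185,None,s)
print(circ(im,'wrist',(222,236,330,332),s['ee_pos'][2]+.0099,s,im.min(axis=2)>145), s['ee_pos'])
E
```

```text
[0.59408571 0.0787823  0.04393904] [ 0.86247834 -1.10074346 -2.63632517] 0.048912892330274786
shift [25.4 -1.1  2.1] turn None yaw -24.58
(array([0.59312241, 0.07820954]), np.float64(0.02507236447855347), array([275.3, 283.3])) [0.59408571 0.0787823  0.04393904]
```

View pics/w12.png

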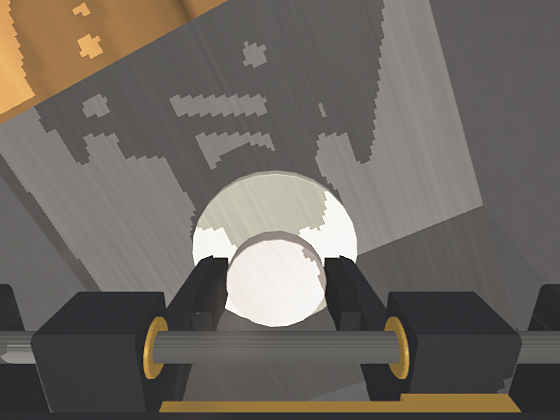

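Emit:
{"api": "move_arm", "payload": {
  "motion": [
    [[0, 0, 0, 0, 44], [0, 0, 0, 0, 44], [0, 0, 0, 0, 44], [0, 0, 0, 0, 44], [0, 0, 0, 0, 44]]
  ]
}}

```text
t: 15.35
ee_pos: [0.5927, 0.0789, 0.042]
orientation: [-0.382, -0.595, -0.382, 0.595]
contact_force: [0.4, -0.3, -2.0]
finger_gap: 0.049
```

```bash
python3 - <<'E'
from h import *
s=st();print(s['dq'].round(3));to(.5925,.0774,.0195,None,s)
E
```

```text
[-0.001  0.    -0.002 -0.003  0.    -0.   ]
shift [22.5  0.5  1.4] turn None yaw -24.59
```

Emit:
{"api": "move_arm", "payload": {
  "motion": [
    [[8, 0.5, 1.4, 0, 44], [8, 0, 0, 0, 44], [4, 0, 0, 0, 44], [0, 0, 0, 0, 44], [0, 0, 0, 0, 44]]
  ]
}}

```text
t: 15.85
ee_pos: [0.5924, 0.0774, 0.0217]
orientation: [-0.382, -0.595, -0.382, 0.595]
contact_force: [-0.6, 0.3, -1.9]
finger_gap: 0.0487
```

Emit:
{"api": "move_arm", "payload": {
  "motion": [
    [[0, 0, 0, 0, 44], [0, 0, 0, 0, 44], [0, 0, 0, 0, 44]]
  ]
}}

```text
t: 16.15
ee_pos: [0.5928, 0.0774, 0.0224]
orientation: [0.382, 0.595, 0.382, -0.595]
contact_force: [0.1, -0.1, -2.9]
finger_gap: 0.0493
```

```bash
python3 - <<'E'
from h import *
s=st();print(s['dq'].round(3),s['contact_force']);to(.5925,.0774,.0185,None,s)
im=snap('wrist','w13');im=im[:,:,::-1].copy()
print(circ(im,'wrist',(222,236,330,332),s['ee_pos'][2]+.0099,s,im.min(axis=2)>145), s['ee_pos'])
E
```

```text
[ 0.001  0.002  0.002 -0.    -0.001 -0.001] [ 0.09364796 -0.05802793 -2.93435259]
shift [ 3.9 -0.3  0.2] turn None yaw -24.58
(array([0.58863099, 0.07020256]), np.float64(0.03075253081810431), array([275.3, 290.6])) [0.59284027 0.07742776 0.02241668]
```

View pics/w13.png

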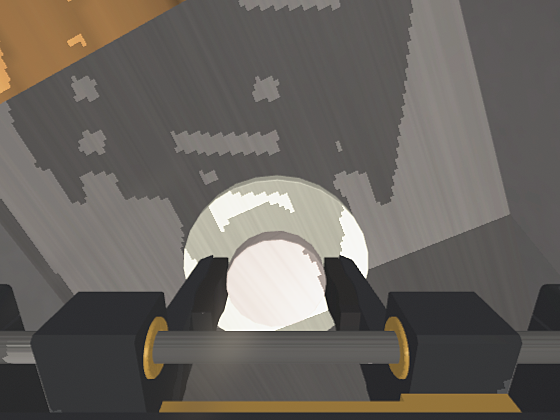

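Emit:
{"api": "move_arm", "payload": {
  "motion": [
    [[2, 0, 0, 0, 44], [2, 0, 0, 0, 44], [0, 0, 0, 0, 44], [0, 0, 0, 0, 44], [0, 0, 0, 0, 44]]
  ]
}}

```text
t: 16.7
ee_pos: [0.5926, 0.0774, 0.0181]
orientation: [0.382, 0.595, 0.382, -0.595]
contact_force: [0.4, 1.0, -0.7]
finger_gap: 0.049
```

Emit:
{"api": "move_arm", "payload": {
  "motion": [
    [[0, 0, 0, 0, 50], [0, 0, 0, 0, 54], [0, 0, 0, 0, 64], [0, 0, 0, 0, 70], [0, 0, 0, 0, 70]]
  ]
}}

```text
t: 17.2
ee_pos: [0.5927, 0.0774, 0.0182]
orientation: [0.382, 0.595, 0.382, -0.595]
contact_force: [-0.0, 0.6, -0.3]
finger_gap: 0.0697
```

Emit:
{"api": "move_arm", "payload": {
  "motion": [
    [[-20, 0, 0, 0, 80], [-45, 0, 0, 0, 80], [-45, 0, 0, 0, 80], [-45, 0, 0, 0, 80], [-30, 0, 0, 0, 80]]
  ]
}}

```text
t: 17.7
ee_pos: [0.5937, 0.0774, 0.207]
orientation: [0.383, 0.596, 0.381, -0.594]
contact_force: [0.8, -0.1, -0.0]
finger_gap: 0.0802
```

Emit:
{"api": "move_arm", "payload": {
  "motion": [
    [[0, 0, 0, 0, 80], [0, 0, 0, 0, 80], [0, 0, 0, 0, 80], [0, 0, 0, 0, 80]]
  ]
}}

```text
t: 18.1
ee_pos: [0.5914, 0.0775, 0.2009]
orientation: [-0.381, -0.594, -0.383, 0.596]
contact_force: [0.2, 0.5, -0.2]
finger_gap: 0.0799
```

```bash
python3 - <<'E'
from h import *
s=st();im=snap('wrist','w14');im=im[:,:,::-1].copy();print(s['ee_pos'])
a=im[110:250,210:340];cv2.imwrite('pics/c14.png',cv2.resize(a,None,fx=4,fy=4,interpolation=cv2.INTER_CUBIC))
to(.6677,-.2168,.2,None,s)
E
```

```text
[0.59140601 0.07747785 0.20092572]
shift [  0.6 191.8 235.8] turn None yaw -24.59
```

View pics/c14.png

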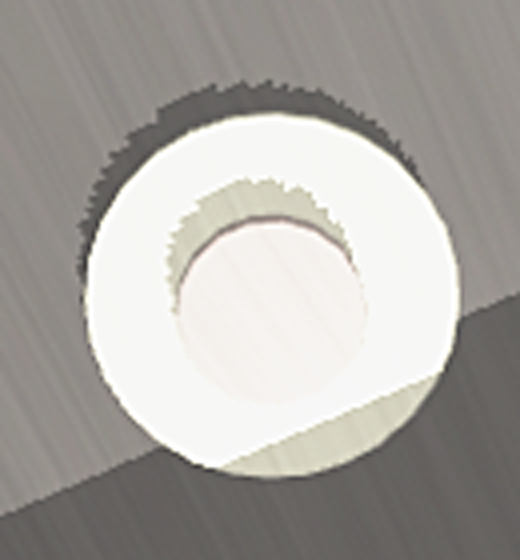

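```bash
python3 - <<'E'
from h import *
s=st()
print(onz('wrist',(210+273/4-.4,110+295/4-.4),.016,s),onz('wrist',(210+271.5/4-.4,110+313/4-.4),.028,s))
im=cv2.imread('pics/w14.png')
d=im[:,:,2].astype(int)-im[:,:,0]; m=(d>2)&(im.min(axis=2)>200); ys,xs=np.nonzero(m[150:220,240:320]);print(len(xs),xs.min()+240,xs.max()+240,ys.min()+150,ys.max()+150,im[185,277],im[140+2,277])
print(circ(im,'wrist',(225,130,330,235),.016,s,im.min(axis=2)>145))
E
```

```text
[0.59377091 0.07929062 0.016     ] [0.59263946 0.07781327 0.028     ]
2164 240 319 150 219 [239 243 246] [245 247 247]
(array([0.59235863, 0.07719635]), np.float64(0.04997923068072382), array([277.5, 183.5]))
```

```bash
python3 - <<'E'
from h import *
s=st();im=cv2.imread('pics/w14.png')
a=im.astype(int); m=(a[:,:,2]-a[:,:,1]>=2)&(a.min(axis=2)>180); m=cv2.medianBlur((m*255).astype(np.uint8),5)>0
print(circ(im,'wrist',(240,150,320,225),.028,s,m))
E
```

```text
(array([0.59297549, 0.08275443]), np.float64(0.027448489683376355), array([275.9, 183.3]))
```

```bash
python3 - <<'E'
from h import *
s=st();im=cv2.imread('pics/w14.png')
a=im[150:222,245:312];a=np.clip((a.astype(int)-225)*8,0,255).astype(np.uint8);cv2.imwrite('pics/c15.png',cv2.resize(a,None,fx=8,fy=8))
E
```

```text
(no output)
```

View pics/c15.png

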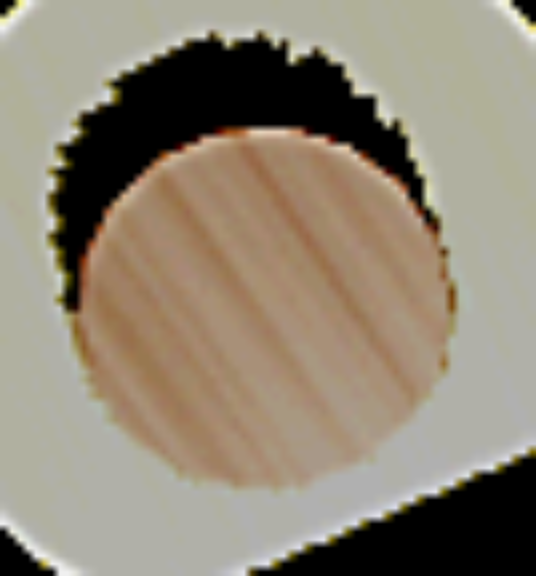

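```bash
cat >> h.py <<'E'
def cfit(n,pts,z,s):
    P=np.array([onz(n,p,z,s)[:2] for p in pts]);A=np.c_[2*P,np.ones(len(P))];x=np.linalg.lstsq(A,(P**2).sum(1),rcond=None)[0]
    return x[:2],np.sqrt(x[2]+x[:2]@x[:2])
E
python3 - <<'E'
from h import *
s=st()
pts=[(265,127),(165,162),(80,270),(100,395),(180,465),(270,488),(375,455),(445,365),(452,290),(437,235),(350,155)]
print(cfit('wrist',[(245+x/8-.5,150+y/8-.5) for x,y in pts],.028,s))
E
```

```text
(array([0.59249917, 0.07688721]), np.float64(0.02404042138705955))
```

```bash
python3 - <<'E'
from h import *
s={'ee_pos':[0.51316,-0.30113,0.24208],'orientation':[-0.382,-0.596,-0.38,0.596]}
A=onz('wrist',(376.4,48.1),.012,s)
for p in[(406,55),(437,33),(436,130),(475,105)]:
    for z in(.01,.025): q=onz('wrist',p,z,s);d=(q-A)[:2]*1000;print(p,z,q,d.round(1),'ang',np.degrees(np.arctan2(d[1],d[0])))
E
```

```text
(406, 55) 0.01 [ 0.69634911 -0.23955518  0.01      ] [ 27.4 -19.7] ang -35.72181632789424
(406, 55) 0.025 [ 0.69045883 -0.23895172  0.025     ] [ 21.5 -19.1] ang -41.60132513185923
(437, 33) 0.01 [ 0.7324133  -0.23303095  0.01      ] [ 63.5 -13.2] ang -11.740862128628365
(437, 33) 0.025 [ 0.72509092 -0.23268656  0.025     ] [ 56.2 -12.8] ang -12.887433606064697
(436, 130) 0.01 [ 0.70428688 -0.32981734  0.01      ] [  35.4 -110. ] ang -72.17847409093234
(436, 130) 0.025 [ 0.69808139 -0.32562958  0.025     ] [  29.2 -105.8] ang -74.59456832169383
(475, 105) 0.01 [ 0.75179419 -0.3215314   0.01      ] [  82.9 -101.7] ang -50.82578385888587
(475, 105) 0.025 [ 0.74370219 -0.31767267  0.025     ] [ 74.8 -97.8] ang -52.61081681442938
```

Emit:
{"api": "move_arm", "payload": {
  "motion": [
    [[0, 27.4, 33.7, 0, 64], [0, 27.4, 33.7, 0, 64], [0, 27.4, 33.7, 0, 64], [0, 27.4, 33.7, 0, 64], [0, 27.4, 33.7, 0, 64]]
  ]
}}

```text
t: 18.65
ee_pos: [0.6468, -0.1343, 0.2017]
orientation: [-0.382, -0.595, -0.383, 0.595]
contact_force: [0.5, -0.5, -0.9]
finger_gap: 0.064
```

Emit:
{"api": "move_arm", "payload": {
  "motion": [
    [[0, 27.4, 33.7, 0, 64], [0, 27.4, 33.7, 0, 64], [0, 0, 0, -8.5, 64], [0, 0, 0, -8.5, 64], [0, 0, 0, -8.5, 64]]
  ]
}}

```text
t: 19.15
ee_pos: [0.6682, -0.2174, 0.2012]
orientation: [0.504, 0.494, 0.506, -0.495]
contact_force: [0.3, -0.8, -0.5]
finger_gap: 0.064
```

Emit:
{"api": "move_arm", "payload": {
  "motion": [
    [[0, 0, 0, -8.5, 64], [0, 0, 0, -8.5, 64], [0, 0, 0, -8.5, 64], [0, 0, 0, -8.5, 64], [0, 0, 0, -8.5, 64]]
  ]
}}

```text
t: 19.65
ee_pos: [0.6683, -0.2167, 0.2014]
orientation: [0.649, 0.278, 0.651, -0.278]
contact_force: [-0.2, -0.0, 1.3]
finger_gap: 0.0642
```

Emit:
{"api": "move_arm", "payload": {
  "motion": [
    [[0, 0, 0, -8.5, 64], [0, 0, 0, -8.5, 64], [0, 0, 0, -5, 64], [40, 0, 0, 0, 64], [30, 0, 0, 0, 64]]
  ]
}}

```text
t: 20.15
ee_pos: [0.6685, -0.2167, 0.1311]
orientation: [0.691, 0.151, 0.691, -0.15]
contact_force: [0.1, 0.1, -0.4]
finger_gap: 0.0641
```

Emit:
{"api": "move_arm", "payload": {
  "motion": [
    [[15, 0, 0, 0, 64], [0, 0, 0, 0, 64], [0, 0, 0, 0, 64], [0, 0, 0, 0, 64], [0, 0, 0, 0, 64]]
  ]
}}

```text
t: 20.65
ee_pos: [0.6699, -0.2174, 0.1202]
orientation: [0.692, 0.15, 0.69, -0.151]
contact_force: [0.1, 1.1, -0.7]
finger_gap: 0.0641
```

```bash
python3 - <<'E'
from h import *
s=st();im=snap('wrist','w16')[:,:,::-1].copy();print(s['ee_pos'],s['dq'].round(3),yaw(s))
c=circ(im,'wrist',(200,140,360,330),.012,s,bright(im));print(c);to(c[0][0],c[0][1],.003,None,s)
E
```

```text
[ 0.66991832 -0.21741777  0.12016495] [-0.001  0.001  0.009 -0.001 -0.001  0.002] 65.41805494018665
(array([ 0.66856365, -0.22000528]), np.float64(0.02030608673736131), array([271.6, 207.1]))
shift [117.2  -2.9  -0.5] turn None yaw 65.42
```

View pics/w16.png

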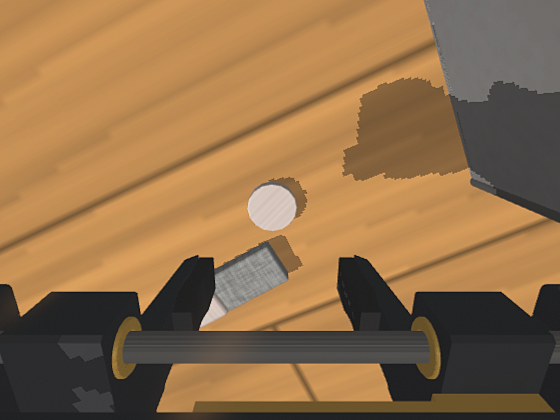

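Emit:
{"api": "move_arm", "payload": {
  "motion": [
    [[30, -2.9, -0.5, 0, 64], [35, 0, 0, 0, 64], [25, 0, 0, 0, 64], [12, 0, 0, 0, 64], [6, 0, 0, 0, 64]]
  ]
}}

```text
t: 21.2
ee_pos: [0.6669, -0.2192, 0.0094]
orientation: [0.691, 0.151, 0.691, -0.15]
contact_force: [-0.5, 0.2, 0.2]
finger_gap: 0.0639
```

Emit:
{"api": "move_arm", "payload": {
  "motion": [
    [[0, 0, 0, 0, 64], [0, 0, 0, 0, 64], [0, 0, 0, 0, 64], [0, 0, 0, 0, 64], [0, 0, 0, 0, 64]]
  ]
}}

```text
t: 21.7
ee_pos: [0.6676, -0.2195, 0.0109]
orientation: [0.691, 0.15, 0.69, -0.151]
contact_force: [-0.1, 0.4, 0.2]
finger_gap: 0.0637
```

```bash
python3 - <<'E'
from h import *
s=st();im=snap('wrist','w17')[:,:,::-1].copy();print(s['ee_pos'],s['dq'].round(3),yaw(s))
c=circ(im,'wrist',(220,140,340,326),.012,s,bright(im));print(c);to(c[0][0],c[0][1],.002,None,s)
E
```

```text
[ 0.66760633 -0.21950394  0.01088182] [-0.001  0.003  0.003 -0.001 -0.001  0.001] 65.41696175552251
(array([ 0.66870783, -0.22007198]), np.float64(0.02019063107825407), array([274.8, 275.4]))
shift [ 8.9 -0.1  1.2] turn None yaw 65.42
```

View pics/w17.png

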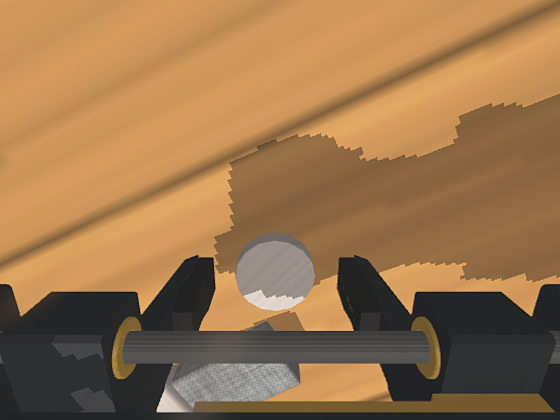

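Emit:
{"api": "move_arm", "payload": {
  "motion": [
    [[5, 0, 1.2, 0, 64], [4, 0, 0, 0, 64], [0, 0, 0, 0, 64], [0, 0, 0, 0, 36], [0, 0, 0, 0, 36]]
  ]
}}

```text
t: 22.25
ee_pos: [0.668, -0.2197, 0.0007]
orientation: [0.691, 0.151, 0.691, -0.15]
contact_force: [-0.2, -0.6, -0.3]
finger_gap: 0.0504
```

Emit:
{"api": "move_arm", "payload": {
  "motion": [
    [[0, 0, 0, 0, 36], [0, 0, 0, 0, 36], [0, 0, 0, 0, 36]]
  ]
}}

```text
t: 22.55
ee_pos: [0.6681, -0.2197, 0.0008]
orientation: [0.691, 0.151, 0.691, -0.151]
contact_force: [-0.3, 0.1, -1.2]
finger_gap: 0.0411
```

Emit:
{"api": "move_arm", "payload": {
  "motion": [
    [[-5, 0, 0, 0, 36], [-20, 0, 0, 0, 36], [-40, 0, 0, 0, 36], [-40, 0, 0, 0, 36], [-40, 0, 0, 0, 36]]
  ]
}}

```text
t: 23.05
ee_pos: [0.6684, -0.2198, 0.1494]
orientation: [0.691, 0.15, 0.69, -0.151]
contact_force: [-0.0, 0.1, -1.7]
finger_gap: 0.0409
```

Emit:
{"api": "move_arm", "payload": {
  "motion": [
    [[-40, 0, 0, 0, 36], [-15, 0, 0, 0, 36], [0, 0, 0, 0, 36], [0, 0, 0, 0, 36], [0, 0, 0, 0, 36]]
  ]
}}

```text
t: 23.55
ee_pos: [0.6668, -0.2191, 0.1978]
orientation: [0.689, 0.151, 0.693, -0.15]
contact_force: [-0.4, -0.6, -1.7]
finger_gap: 0.0407
```

```bash
python3 - <<'E'
from h import *
s=st();im=snap('wrist','w18')[:,:,::-1].copy();print(s['ee_pos'],s['contact_force'],s['finger_gap'])
print(circ(im,'wrist',(220,225,340,325),s['ee_pos'][2]+.010,s,bright(im)));to(.5923,.0772,.2,None,s)
E
```

```text
[ 0.66683078 -0.21911211  0.19779583] [-0.39879375 -0.58783598 -1.74963722] 0.04066320247875387
(array([ 0.66841523, -0.21919452]), np.float64(0.020208796424498243), array([276., 285.]))
shift [  -1.2  238.4 -191.1] turn None yaw 65.41
```

View pics/w18.png

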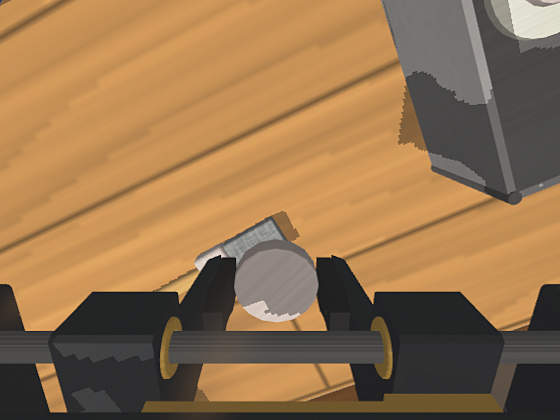

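Emit:
{"api": "move_arm", "payload": {
  "motion": [
    [[0, 34.1, -27.4, 0, 36], [0, 34.1, -27.4, 0, 36], [0, 34.1, -27.4, 0, 36], [0, 34.1, -27.4, 0, 36], [0, 34.1, -27.4, 0, 36]]
  ]
}}

```text
t: 24.1
ee_pos: [0.613, -0.0061, 0.199]
orientation: [0.69, 0.151, 0.692, -0.151]
contact_force: [0.7, -0.3, -0.6]
finger_gap: 0.0411
```

Emit:
{"api": "move_arm", "payload": {
  "motion": [
    [[0, 34.1, -27.4, 0, 36], [0, 34.1, -27.4, 0, 36], [0, 0, 0, 0, 36], [0, 0, 0, 0, 36], [0, 0, 0, 0, 36]]
  ]
}}

```text
t: 24.6
ee_pos: [0.5931, 0.0762, 0.2001]
orientation: [0.69, 0.151, 0.691, -0.151]
contact_force: [0.5, -0.1, -1.6]
finger_gap: 0.0409
```

Emit:
{"api": "move_arm", "payload": {
  "motion": [
    [[40, 0, 0, 0, 36], [40, 0, 0, 0, 36], [30, 0, 0, 0, 36], [15, 0, 0, 0, 36], [0, 0, 0, 0, 36]]
  ]
}}

```text
t: 25.1
ee_pos: [0.5916, 0.0759, 0.0735]
orientation: [0.689, 0.151, 0.693, -0.151]
contact_force: [-0.3, 0.8, -1.8]
finger_gap: 0.0408
```

Emit:
{"api": "move_arm", "payload": {
  "motion": [
    [[0, 0, 0, 0, 36], [0, 0, 0, 0, 36], [0, 0, 0, 0, 36], [0, 0, 0, 0, 36], [0, 0, 0, 0, 36]]
  ]
}}

```text
t: 25.6
ee_pos: [0.5936, 0.0771, 0.0769]
orientation: [0.691, 0.151, 0.69, -0.15]
contact_force: [-0.2, -0.3, -1.8]
finger_gap: 0.0409
```

```bash
python3 - <<'E'
from h import *
s=st();im=snap('wrist','w19')[:,:,::-1].copy();print(s['ee_pos'],s['contact_force'],s['finger_gap'],s['dq'].round(3))
print(circ(im,'wrist',(220,225,340,325),s['ee_pos'][2]+.010,s,bright(im)));to(.5915,.0775,.03,None,s)
E
```

```text
[0.59356992 0.07712493 0.07685428] [-0.23070151 -0.32471875 -1.81949418] 0.040859054609870826 [-0.001  0.007  0.004  0.001 -0.001  0.001]
(array([0.58765771, 0.08563528]), np.float64(0.03242775974267585), array([282. , 267.5]))
shift [46.9 -0.5 -2.1] turn None yaw 65.43
```

View pics/w19.png

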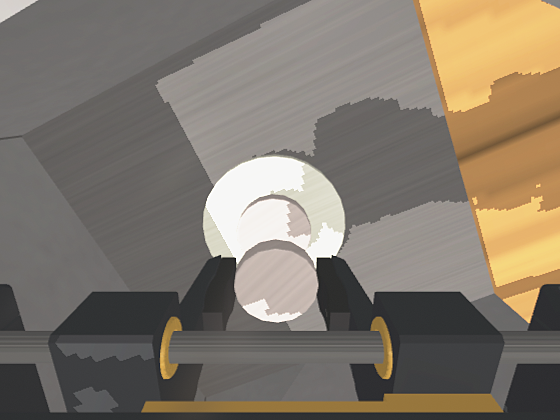

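Emit:
{"api": "move_arm", "payload": {
  "motion": [
    [[15, 0.3, -1.6, 0, 36], [12, 0, 0, 0, 36], [8, 0, 0, 0, 36], [4, 0, 0, 0, 36], [0, 0, 0, 0, 36]]
  ]
}}

```text
t: 26.15
ee_pos: [0.5911, 0.078, 0.0358]
orientation: [0.69, 0.15, 0.692, -0.151]
contact_force: [-0.7, 0.9, -1.3]
finger_gap: 0.0405
```

Emit:
{"api": "move_arm", "payload": {
  "motion": [
    [[0, 0, 0, 0, 36], [0, 0, 0, 0, 36], [0, 0, 0, 0, 36], [0, 0, 0, 0, 36], [0, 0, 0, 0, 36]]
  ]
}}

```text
t: 26.65
ee_pos: [0.592, 0.078, 0.0374]
orientation: [0.691, 0.151, 0.691, -0.151]
contact_force: [-0.2, 0.7, -2.3]
finger_gap: 0.0407
```

```bash
python3 - <<'E'
from h import *
s=st();im=snap('wrist','w20')[:,:,::-1].copy();print(s['ee_pos'],s['contact_force'],s['finger_gap'],s['dq'].round(3))
to(.5915,.0775,.029,None,s)
cv2.imwrite('pics/c20.png',cv2.resize(im[220:330,190:360],None,fx=4,fy=4,interpolation=cv2.INTER_CUBIC))
E
```

```text
[0.59200673 0.07797118 0.03735616] [-0.2373759   0.73571588 -2.30891274] 0.04065053918106096 [-0.     0.001  0.     0.001 -0.    -0.001]
shift [ 8.4 -0.6 -0.3] turn None yaw 65.42
```

View pics/c20.png

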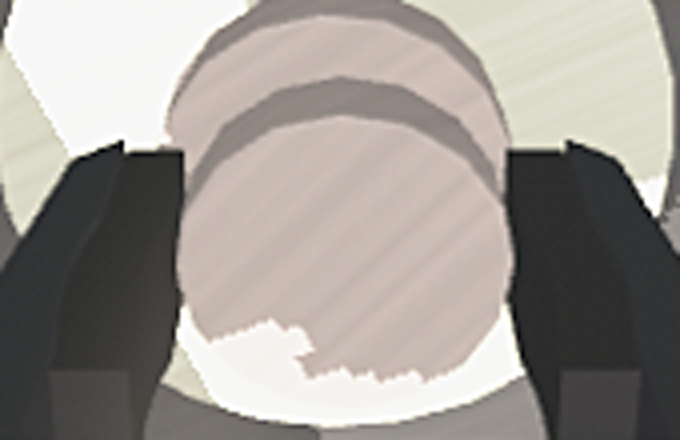

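Emit:
{"api": "move_arm", "payload": {
  "motion": [
    [[4, -0.5, -0.3, 0, 36], [3, 0, 0, 0, 36], [1, 0, 0, 0, 36], [0, 0, 0, 0, 36], [0, 0, 0, 0, 36]]
  ]
}}

```text
t: 27.2
ee_pos: [0.5914, 0.0777, 0.0289]
orientation: [0.691, 0.151, 0.691, -0.151]
contact_force: [0.5, 1.2, -2.1]
finger_gap: 0.0408
```

Emit:
{"api": "move_arm", "payload": {
  "motion": [
    [[0.5, 0, 0, 0, 36], [0, 0, 0, 0, 36], [0, 0, 0, 0, 36]]
  ]
}}

```text
t: 27.5
ee_pos: [0.5915, 0.0776, 0.0288]
orientation: [0.691, 0.151, 0.691, -0.151]
contact_force: [-1.0, -1.0, 0.2]
finger_gap: 0.0412
```

Emit:
{"api": "move_arm", "payload": {
  "motion": [
    [[0, 0, 0, 0, 42], [0, 0, 0, 0, 46], [0, 0, 0, 0, 56], [0, 0, 0, 0, 62], [0, 0, 0, 0, 62]]
  ]
}}

```text
t: 28.0
ee_pos: [0.5914, 0.0777, 0.0286]
orientation: [0.691, 0.151, 0.691, -0.151]
contact_force: [0.2, 0.3, 0.1]
finger_gap: 0.0619
```

Emit:
{"api": "move_arm", "payload": {
  "motion": [
    [[-20, 0, 0, 0, 62], [-45, 0, 0, 0, 62], [-45, 0, 0, 0, 62], [-40, 0, 0, 0, 62], [-20, 0, 0, 0, 62]]
  ]
}}

```text
t: 28.5
ee_pos: [0.5932, 0.0776, 0.2032]
orientation: [0.693, 0.151, 0.689, -0.15]
contact_force: [0.6, -0.7, 0.5]
finger_gap: 0.0619
```

Emit:
{"api": "move_arm", "payload": {
  "motion": [
    [[0, 0, 0, 0, 62], [0, 0, 0, 0, 62], [0, 0, 0, 0, 62], [0, 0, 0, 0, 62], [0, 0, 0, 0, 62]]
  ]
}}

```text
t: 29.0
ee_pos: [0.5906, 0.0777, 0.197]
orientation: [0.69, 0.15, 0.692, -0.151]
contact_force: [0.9, -0.2, -0.7]
finger_gap: 0.0619
```

```bash
python3 - <<'E'
from h import *
s=st();im=snap('wrist','w21')[:,:,::-1].copy();print(s['ee_pos'],s['dq'].round(3))
a=im[140:230,230:330];cv2.imwrite('pics/c21.png',cv2.resize(a,None,fx=6,fy=6,interpolation=cv2.INTER_CUBIC))
snap('top','t21')
to(.4392,-.1975,.2,None,s)
E
```

```text
[0.59062554 0.07767389 0.19700861] [-0.001 -0.007 -0.007  0.     0.002  0.   ]
shift [  -2.6 -313.2  -23.2] turn None yaw 65.41
```

View pics/c21.png

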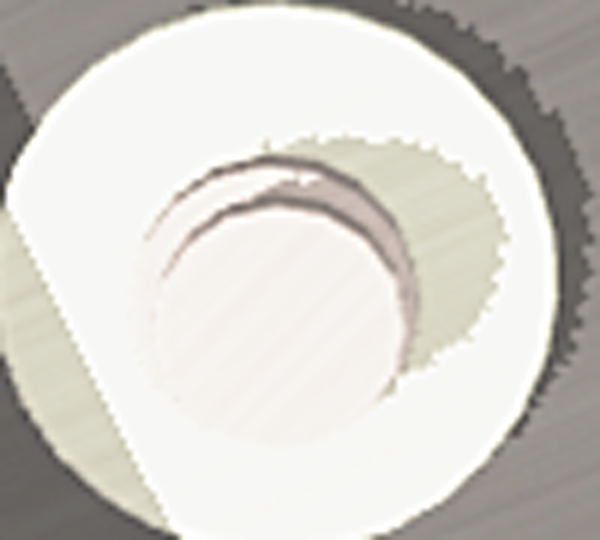

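View pics/t21.png

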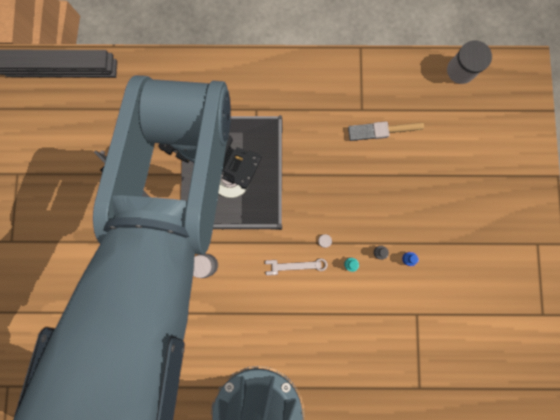

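```bash
python3 - <<'E'
from h import *
s=st();im=cv2.imread('pics/w21.png')
a=im[140:230,230:330];a=np.clip((a.astype(int)-225)*8,0,255).astype(np.uint8);cv2.imwrite('pics/c22.png',cv2.resize(a,None,fx=6,fy=6))
print(circ(im,'wrist',(228,138,326,232),.016,s,im.min(axis=2)>145))
print(onz('top',(324,241),.012))
E
```

```text
(array([0.59243178, 0.07706319]), np.float64(0.05009682559533917), array([275.3, 185.9]))
[ 0.42922929 -0.16852445  0.012     ]
```

View pics/c22.png

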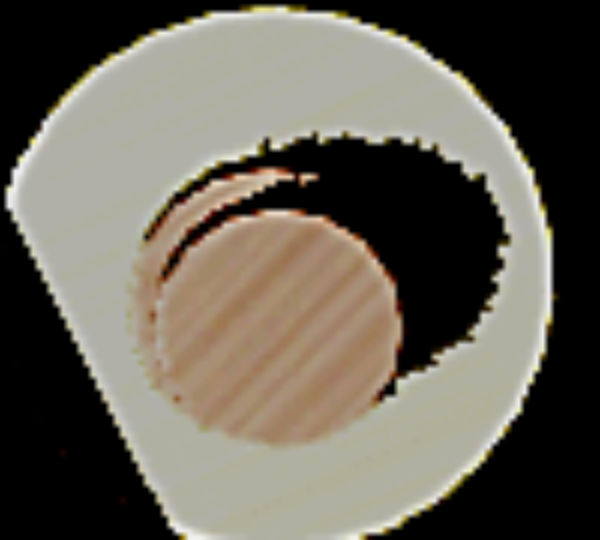

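```bash
python3 - <<'E'
from h import *
s=st()
pts=[(285,211),(200,248),(157,320),(180,400),(245,440),(285,444),(345,428),(395,370),(402,320),(385,265),(345,228)]
print(cfit('wrist',[(230+x/6-.5,140+y/6-.5) for x,y in pts],.040,s))
to(.430,-.164,.2,None,s)
E
```

```text
(array([0.5933521 , 0.07775987]), np.float64(0.020117496572494436))
shift [  -2.1 -286.7  -45.9] turn None yaw 65.41
```

Emit:
{"api": "move_arm", "payload": {
  "motion": [
    [[0, -41, -6.6, 0, 54], [0, -41, -6.6, 0, 54], [0, -41, -6.6, 0, 54], [0, -41, -6.6, 0, 54], [0, -41, -6.6, 0, 54]]
  ]
}}

```text
t: 29.6
ee_pos: [0.475, -0.0961, 0.1985]
orientation: [0.691, 0.15, 0.691, -0.15]
contact_force: [-0.1, -0.1, 0.6]
finger_gap: 0.0535
```

Emit:
{"api": "move_arm", "payload": {
  "motion": [
    [[0, -41, -6.6, 0, 54], [0, -41, -6.6, 0, 54], [0, 0, 0, 8.5, 54], [0, 0, 0, 8.5, 54], [0, 0, 0, 8.5, 54]]
  ]
}}

```text
t: 30.1
ee_pos: [0.4296, -0.1646, 0.1985]
orientation: [0.639, 0.302, 0.639, -0.302]
contact_force: [-0.5, 0.7, 0.1]
finger_gap: 0.0537
```

Emit:
{"api": "move_arm", "payload": {
  "motion": [
    [[40, 0, 0, 0, 54], [30, 0, 0, 0, 54], [10, 0, 0, 0, 54], [0, 0, 0, 0, 54], [0, 0, 0, 0, 54]]
  ]
}}

```text
t: 30.6
ee_pos: [0.4306, -0.1645, 0.1196]
orientation: [0.641, 0.299, 0.64, -0.299]
contact_force: [-0.3, -0.7, 0.5]
finger_gap: 0.0539
```

Emit:
{"api": "move_arm", "payload": {
  "motion": [
    [[0, 0, 0, 0, 54], [0, 0, 0, 0, 54], [0, 0, 0, 0, 54], [0, 0, 0, 0, 54], [0, 0, 0, 0, 54]]
  ]
}}

```text
t: 31.1
ee_pos: [0.4301, -0.1642, 0.1188]
orientation: [0.641, 0.299, 0.64, -0.299]
contact_force: [0.6, 0.2, 0.5]
finger_gap: 0.0538
```

```bash
python3 - <<'E'
from h import *
s=st();im=snap('wrist','w23')[:,:,::-1].copy();print(s['ee_pos'],s['dq'].round(3),yaw(s))
c=circ(im,'wrist',(200,140,350,330),.012,s,bright(im));print(c);to(c[0][0],c[0][1],.003,None,s)
E
```

```text
[ 0.43005586 -0.1641864   0.11882955] [ 0.     0.003  0.002  0.    -0.002  0.001] 39.915687358599975
(array([ 0.36936771, -0.15511764]), np.float64(0.01664608636250458), array([222.7, 155.5]))
shift [115.8 -40.7 -45.9] turn None yaw 39.92
```

View pics/w23.png

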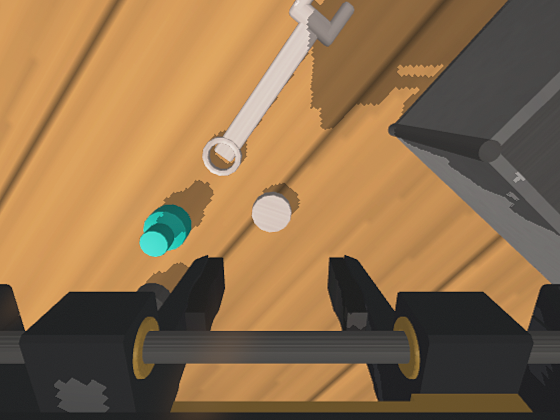

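```bash
python3 - <<'E'
from h import *
s=st();im=cv2.imread('pics/w23.png')
c=circ(im,'wrist',(246,185,310,240),.012,s,bright(im));print(c);to(c[0][0],c[0][1],.003,None,s)
E
```

```text
(array([ 0.42969689, -0.1694898 ]), np.float64(0.01629682110065023), array([271., 213.]))
shift [115.7  -3.7   3.9] turn None yaw 39.91
```

Emit:
{"api": "move_arm", "payload": {
  "motion": [
    [[30, -3.7, 3.9, 0, 54], [35, 0, 0, 0, 54], [25, 0, 0, 0, 54], [12, 0, 0, 0, 54], [6, 0, 0, 0, 54]]
  ]
}}

```text
t: 31.65
ee_pos: [0.4291, -0.1691, 0.0096]
orientation: [0.64, 0.299, 0.641, -0.299]
contact_force: [-0.4, -0.5, -0.2]
finger_gap: 0.0537
```

Emit:
{"api": "move_arm", "payload": {
  "motion": [
    [[0, 0, 0, 0, 54], [0, 0, 0, 0, 54], [0, 0, 0, 0, 54], [0, 0, 0, 0, 54], [0, 0, 0, 0, 54]]
  ]
}}

```text
t: 32.15
ee_pos: [0.43, -0.1697, 0.0112]
orientation: [0.641, 0.299, 0.64, -0.299]
contact_force: [-0.9, -0.9, -0.5]
finger_gap: 0.0534
```

```bash
python3 - <<'E'
from h import *
s=st();im=snap('wrist','w24')[:,:,::-1].copy();print(s['ee_pos'],s['dq'].round(3),yaw(s))
c=circ(im,'wrist',(228,230,328,326),.012,s,bright(im));print(c);to(c[0][0],c[0][1],.002,None,s)
E
```

```text
[ 0.43001256 -0.16972659  0.01118638] [-0.001  0.005  0.003 -0.    -0.002 -0.001] 39.91911210605126
(array([ 0.43000324, -0.16946856]), np.float64(0.016315266694252817), array([275.4, 273.4]))
shift [ 9.2  0.2 -0.2] turn None yaw 39.92
```

View pics/w24.png

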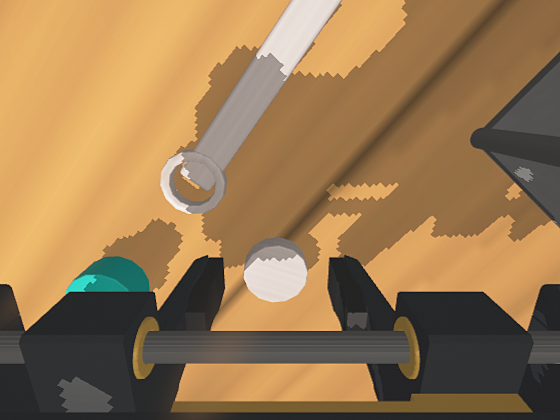

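Emit:
{"api": "move_arm", "payload": {
  "motion": [
    [[5, 0, 0, 0, 54], [4, 0, 0, 0, 54], [0, 0, 0, 0, 54], [0, 0, 0, 0, 28], [0, 0, 0, 0, 28]]
  ]
}}

```text
t: 32.7
ee_pos: [0.4296, -0.1695, 0.0015]
orientation: [0.641, 0.299, 0.641, -0.299]
contact_force: [0.5, -0.3, 0.5]
finger_gap: 0.0402
```

Emit:
{"api": "move_arm", "payload": {
  "motion": [
    [[0, 0, 0, 0, 28], [0, 0, 0, 0, 28], [0, 0, 0, 0, 28]]
  ]
}}

```text
t: 33.0
ee_pos: [0.4297, -0.1695, 0.0016]
orientation: [0.641, 0.299, 0.641, -0.299]
contact_force: [-0.6, -0.1, 0.1]
finger_gap: 0.0328
```

Emit:
{"api": "move_arm", "payload": {
  "motion": [
    [[-5, 0, 0, 0, 28], [-20, 0, 0, 0, 28], [-40, 0, 0, 0, 28], [-40, 0, 0, 0, 28], [-40, 0, 0, 0, 28]]
  ]
}}

```text
t: 33.5
ee_pos: [0.4292, -0.1692, 0.1482]
orientation: [0.64, 0.299, 0.641, -0.299]
contact_force: [0.3, -0.8, -0.6]
finger_gap: 0.0327
```

Emit:
{"api": "move_arm", "payload": {
  "motion": [
    [[-40, 0, 0, 0, 28], [-15, 0, 0, 0, 28], [0, 0, 0, 0, 28], [0, 0, 0, 0, 28], [0, 0, 0, 0, 28]]
  ]
}}

```text
t: 34.0
ee_pos: [0.4287, -0.1688, 0.1999]
orientation: [0.64, 0.3, 0.642, -0.299]
contact_force: [-0.0, 0.2, -1.1]
finger_gap: 0.0326
```

```bash
python3 - <<'E'
from h import *
s=st();im=snap('wrist','w25')[:,:,::-1].copy();print(s['ee_pos'],s['contact_force'],s['finger_gap'],s['dq'].round(3))
print(circ(im,'wrist',(230,235,322,325),s['ee_pos'][2]+.010,s,bright(im)));to(.5926,.0773,.2,None,s)
E
```

```text
[ 0.42865563 -0.16879105  0.1998988 ] [-0.00492515  0.22356677 -1.05279613] 0.0326318584653895 [-0.     0.01   0.002  0.001  0.002  0.   ]
(array([ 0.42937694, -0.16889169]), np.float64(0.016183534340178784), array([276.2, 284.2]))
shift [-1.000e-01  2.836e+02 -8.360e+01] turn None yaw 39.91
```

View pics/w25.png

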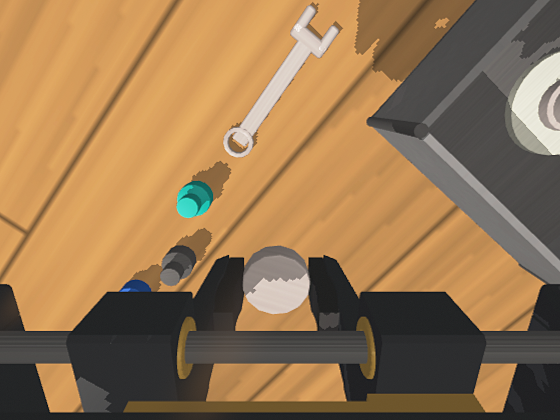

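Emit:
{"api": "move_arm", "payload": {
  "motion": [
    [[0, 40.5, -12, 0, 28], [0, 40.5, -12, 0, 28], [0, 40.5, -12, 0, 28], [0, 40.5, -12, 0, 28], [0, 40.5, -12, 0, 28]]
  ]
}}

```text
t: 34.55
ee_pos: [0.5464, 0.0082, 0.1999]
orientation: [0.64, 0.299, 0.642, -0.3]
contact_force: [1.5, -1.2, -0.7]
finger_gap: 0.0327
```

Emit:
{"api": "move_arm", "payload": {
  "motion": [
    [[0, 40.5, -12, 0, 28], [0, 40.5, -12, 0, 28], [0, 0, 0, 0, 28], [0, 0, 0, 0, 28], [0, 0, 0, 0, 28]]
  ]
}}

```text
t: 35.05
ee_pos: [0.5922, 0.0762, 0.2003]
orientation: [0.64, 0.299, 0.641, -0.3]
contact_force: [-0.2, 0.3, -0.9]
finger_gap: 0.0325
```

Emit:
{"api": "move_arm", "payload": {
  "motion": [
    [[40, 0, 0, 0, 28], [40, 0, 0, 0, 28], [25, 0, 0, 0, 28], [10, 0, 0, 0, 28], [0, 0, 0, 0, 28]]
  ]
}}

```text
t: 35.55
ee_pos: [0.5918, 0.0759, 0.0853]
orientation: [0.639, 0.299, 0.641, -0.3]
contact_force: [-0.7, -0.8, -1.0]
finger_gap: 0.0327
```

Emit:
{"api": "move_arm", "payload": {
  "motion": [
    [[0, 0, 0, 0, 28], [0, 0, 0, 0, 28], [0, 0, 0, 0, 28], [0, 0, 0, 0, 28], [0, 0, 0, 0, 28]]
  ]
}}

```text
t: 36.05
ee_pos: [0.5935, 0.0769, 0.0872]
orientation: [0.641, 0.299, 0.64, -0.299]
contact_force: [-0.5, -0.5, -0.6]
finger_gap: 0.0328
```

Emit:
{"api": "move_arm", "payload": {
  "motion": [
    [[0, 0, 0, 0, 28], [0, 0, 0, 0, 28], [0, 0, 0, 0, 28]]
  ]
}}

```text
t: 36.35
ee_pos: [0.5931, 0.0769, 0.0865]
orientation: [0.641, 0.299, 0.641, -0.299]
contact_force: [0.2, 0.4, -0.6]
finger_gap: 0.0328
```

```bash
python3 - <<'E'
from h import *
s=st();im=snap('wrist','w26')[:,:,::-1].copy();print(s['ee_pos'],s['contact_force'],s['finger_gap'],s['dq'].round(3))
to(.5923,.0776,.0416,None,s)
E
```

```text
[0.59312937 0.07687529 0.08653071] [ 0.20788032  0.35321194 -0.60772132] 0.03281030466808087 [ 0.     0.001  0.001  0.001  0.001 -0.   ]
shift [44.9 -0.2 -1.1] turn None yaw 39.92
```

View pics/w26.png

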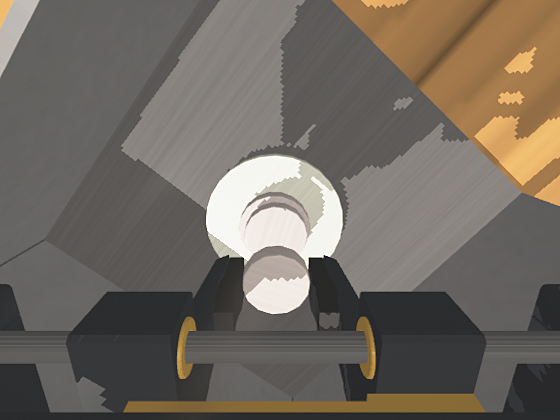

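Emit:
{"api": "move_arm", "payload": {
  "motion": [
    [[15, -0.2, -1.1, 0, 28], [12, 0, 0, 0, 28], [7, 0, 0, 0, 28], [3, 0, 0, 0, 28], [0, 0, 0, 0, 28]]
  ]
}}

```text
t: 36.9
ee_pos: [0.5917, 0.0776, 0.0486]
orientation: [0.64, 0.299, 0.641, -0.3]
contact_force: [0.1, 0.6, -1.0]
finger_gap: 0.0327
```

Emit:
{"api": "move_arm", "payload": {
  "motion": [
    [[0, 0, 0, 0, 28], [0, 0, 0, 0, 28], [0, 0, 0, 0, 28], [0, 0, 0, 0, 28], [0, 0, 0, 0, 28]]
  ]
}}

```text
t: 37.4
ee_pos: [0.5924, 0.0776, 0.0498]
orientation: [0.641, 0.299, 0.64, -0.299]
contact_force: [-0.1, -0.1, 0.2]
finger_gap: 0.0327
```

```bash
python3 - <<'E'
from h import *
s=st();im=snap('wrist','w27')[:,:,::-1].copy();print(s['ee_pos'],s['contact_force'],s['finger_gap'],s['dq'].round(3))
to(.5923,.0776,.0416,None,s)
E
```

```text
[0.59244793 0.0775591  0.04983825] [-0.07309449 -0.05245047  0.19888755] 0.032687150747411145 [ 0.001  0.001 -0.    -0.     0.    -0.002]
shift [ 8.2 -0.1 -0.1] turn None yaw 39.91
```

View pics/w27.png

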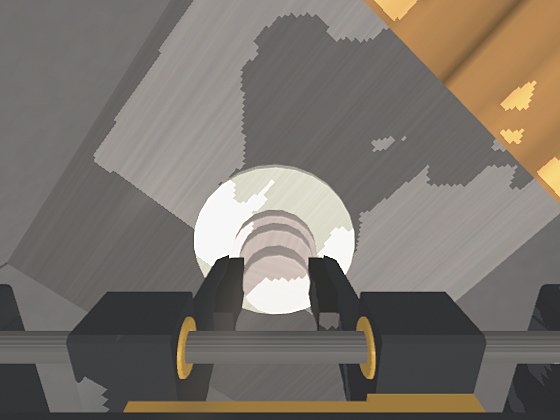

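Emit:
{"api": "move_arm", "payload": {
  "motion": [
    [[4, 0, 0, 0, 28], [3, 0, 0, 0, 28], [1, 0, 0, 0, 28], [0, 0, 0, 0, 28], [0, 0, 0, 0, 28]]
  ]
}}

```text
t: 37.95
ee_pos: [0.5922, 0.0776, 0.0416]
orientation: [0.641, 0.299, 0.641, -0.299]
contact_force: [-1.5, -0.3, 2.7]
finger_gap: 0.033
```

Emit:
{"api": "move_arm", "payload": {
  "motion": [
    [[0.5, 0, 0, 0, 28], [0, 0, 0, 0, 28], [0, 0, 0, 0, 28]]
  ]
}}

```text
t: 38.25
ee_pos: [0.5922, 0.0776, 0.0416]
orientation: [0.641, 0.299, 0.641, -0.299]
contact_force: [-4.1, -0.7, 6.2]
finger_gap: 0.0329
```

Emit:
{"api": "move_arm", "payload": {
  "motion": [
    [[0, 0, 0, 0, 34], [0, 0, 0, 0, 38], [0, 0, 0, 0, 48], [0, 0, 0, 0, 54], [0, 0, 0, 0, 54]]
  ]
}}

```text
t: 38.75
ee_pos: [0.5923, 0.0776, 0.0409]
orientation: [0.641, 0.299, 0.641, -0.299]
contact_force: [0.0, -0.5, -0.1]
finger_gap: 0.0536
```

Emit:
{"api": "move_arm", "payload": {
  "motion": [
    [[-20, 0, 0, 0, 54], [-45, 0, 0, 0, 54], [-45, 0, 0, 0, 54], [-35, 0, 0, 0, 54], [-15, 0, 0, 0, 54]]
  ]
}}

```text
t: 39.25
ee_pos: [0.5943, 0.0775, 0.2053]
orientation: [0.643, 0.3, 0.639, -0.298]
contact_force: [0.4, -0.1, -0.2]
finger_gap: 0.0541
```

Emit:
{"api": "move_arm", "payload": {
  "motion": [
    [[0, 0, 0, 0, 54], [0, 0, 0, 0, 54], [0, 0, 0, 0, 54], [0, 0, 0, 0, 54], [0, 0, 0, 0, 54]]
  ]
}}

```text
t: 39.75
ee_pos: [0.5916, 0.0776, 0.1995]
orientation: [0.64, 0.299, 0.641, -0.3]
contact_force: [0.1, 0.2, -0.6]
finger_gap: 0.0541
```

```bash
python3 - <<'E'
from h import *
s=st();im=snap('wrist','w28')[:,:,::-1].copy();print(s['ee_pos'],s['dq'].round(3))
a=im[140:240,225:335];a=np.clip((a.astype(int)-225)*8,0,255).astype(np.uint8);cv2.imwrite('pics/c28.png',cv2.resize(a,None,fx=6,fy=6))
print(circ(im,'wrist',(222,130,335,240),.016,s,im.min(axis=2)>145))
snap('top','t28');print(proj('wrist',[.5924,.0772,.052],s))
E
```

```text
[0.59160222 0.0776106  0.19948937] [ 0.001 -0.008 -0.008 -0.     0.001  0.001]
(array([0.59194915, 0.0772528 ]), np.float64(0.049932360581202935), array([275.7, 184.8]))
[275.97690146 196.6329105 ]
```

View pics/c28.png

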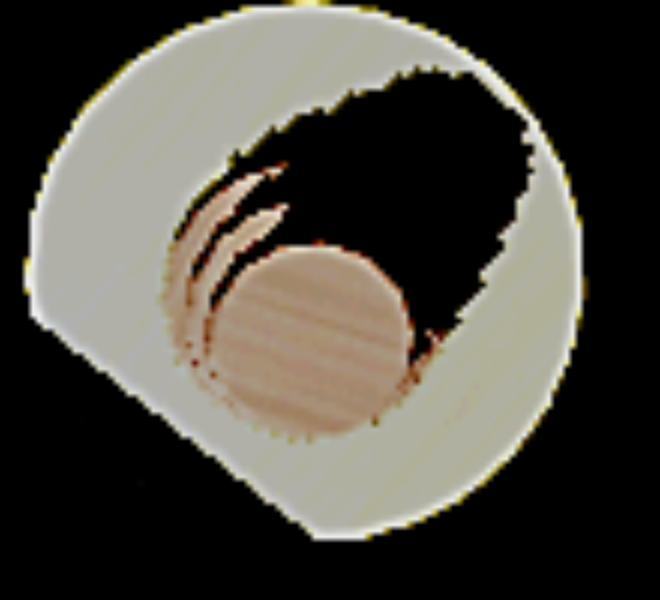

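View pics/t28.png

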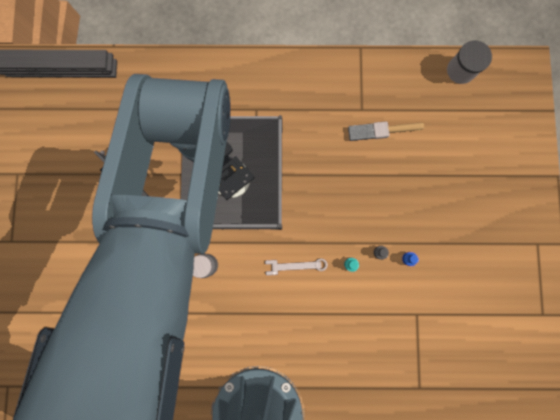

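```bash
python3 - <<'E'
from h import *
s=st()
S={'ee_pos':[0.42865563,-0.16879105,0.1998988],'orientation':[0.64,0.2995,0.6415,-0.299]}
print(onz('wrist',(174,276),.045,S))
to(.402,-.300,.2,None,s)
E
```

```text
[ 0.40393214 -0.30868316  0.045     ]
shift [   0.5 -388.   167.7] turn None yaw 39.91
```

Emit:
{"api": "move_arm", "payload": {
  "motion": [
    [[0, -38.9, 17.1, 0, 54], [0, -38.9, 17.1, 0, 54], [0, -38.9, 17.1, 0, 54], [0, -38.9, 17.1, 0, 54], [0, -38.9, 17.1, 0, 54]]
  ]
}}

```text
t: 40.35
ee_pos: [0.4971, -0.1141, 0.2011]
orientation: [0.641, 0.299, 0.641, -0.299]
contact_force: [-0.1, -0.4, -0.2]
finger_gap: 0.0543
```

Emit:
{"api": "move_arm", "payload": {
  "motion": [
    [[0, -38.9, 17.1, 0, 54], [0, -38.9, 17.1, 0, 54], [0, -38.9, 17.1, 0, 54], [0, -38.9, 17.1, 0, 54], [0, -38.9, 17.1, 0, 54]]
  ]
}}

```text
t: 40.85
ee_pos: [0.4027, -0.3046, 0.2012]
orientation: [0.641, 0.299, 0.64, -0.299]
contact_force: [1.3, 0.1, 0.0]
finger_gap: 0.0541
```

Emit:
{"api": "move_arm", "payload": {
  "motion": [
    [[30, 0, 0, 0, 54], [30, 0, 0, 0, 54], [10, 0, 0, 0, 54], [0, 0, 0, 0, 54], [0, 0, 0, 0, 54]]
  ]
}}

```text
t: 41.35
ee_pos: [0.4043, -0.3034, 0.132]
orientation: [0.641, 0.299, 0.64, -0.299]
contact_force: [0.5, -0.1, 0.6]
finger_gap: 0.0539
```

Emit:
{"api": "move_arm", "payload": {
  "motion": [
    [[0, 0, 0, 0, 54], [0, 0, 0, 0, 54], [0, 0, 0, 0, 54], [0, 0, 0, 0, 54], [0, 0, 0, 0, 54]]
  ]
}}

```text
t: 41.85
ee_pos: [0.4037, -0.3032, 0.1313]
orientation: [0.641, 0.299, 0.641, -0.299]
contact_force: [0.3, -0.0, -0.1]
finger_gap: 0.0539
```

```bash
python3 - <<'E'
from h import *
s=st();im=snap('wrist','w29')[:,:,::-1].copy();print(s['ee_pos'],s['dq'].round(3),yaw(s))
cv2.imwrite('pics/c29.png',cv2.resize(im[160:260,220:330],None,fx=6,fy=6,interpolation=cv2.INTER_CUBIC))
E
```

```text
[ 0.40374709 -0.30323804  0.13131384] [-0.001  0.004  0.001 -0.002 -0.001  0.   ] 39.92111490931973
```

View pics/w29.png

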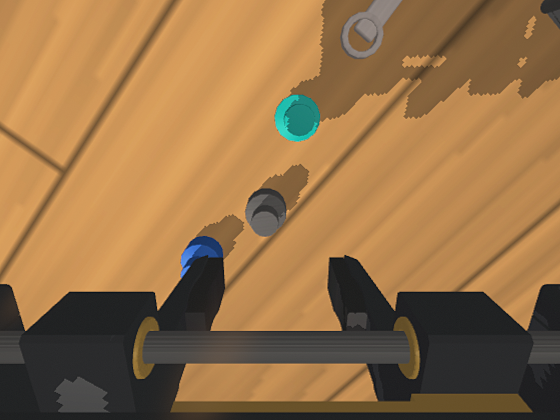

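View pics/c29.png

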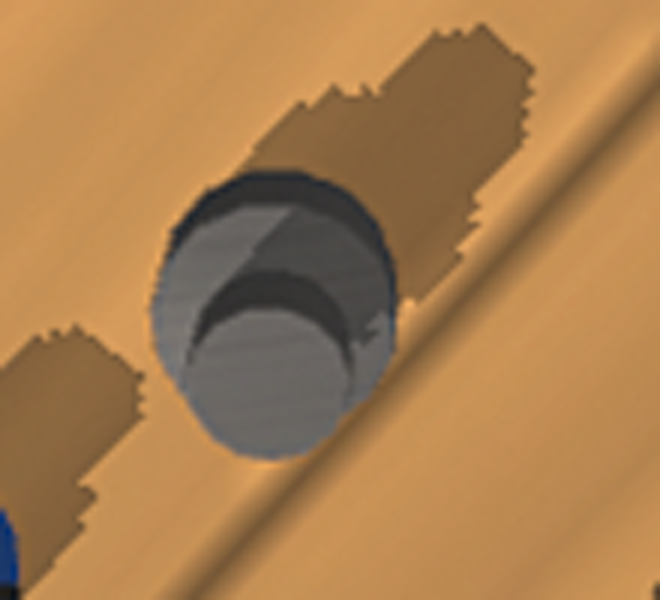

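```bash
python3 - <<'E'
from h import *
s=st()
k=onz('wrist',(264.4,223.4),.045,s);print(k)
f=cfit('wrist',[(220+x/6-.4,160+y/6-.4) for x,y in[(152,310),(172,245),(215,210),(270,203),(340,222),(390,275),(396,330)]],.02,s);print('foot',f)
b=onz('wrist',(200,245),.02,s);R,p=TR(s);print('blue',(R.T@(b-p)*1000).round(1)); 
t=onz('wrist',(298,118),.02,s);print('teal',(R.T@(t-p)*1000).round(1)); to(k[0],k[1],.022,None,s)
E
```

```text
[ 0.40042161 -0.31252862  0.045     ]
foot (array([ 0.40018181, -0.31259025]), np.float64(0.017598827461615483))
blue [111.2 -66.7  35.1]
teal [111.2  17.7 -73. ]
shift [109.2  -8.5   5. ] turn None yaw 39.92
```

Emit:
{"api": "move_arm", "payload": {
  "motion": [
    [[20, -8.5, 5, 0, 36], [30, 0, 0, 0, 36], [25, 0, 0, 0, 36], [15, 0, 0, 0, 36], [0, 0, 0, 0, 36]]
  ]
}}

```text
t: 42.4
ee_pos: [0.399, -0.3109, 0.0388]
orientation: [0.639, 0.3, 0.642, -0.299]
contact_force: [0.9, -0.3, -0.5]
finger_gap: 0.0359
```

Emit:
{"api": "move_arm", "payload": {
  "motion": [
    [[0, 0, 0, 0, 36], [0, 0, 0, 0, 36], [0, 0, 0, 0, 36], [0, 0, 0, 0, 36], [0, 0, 0, 0, 36]]
  ]
}}

```text
t: 42.9
ee_pos: [0.4006, -0.3127, 0.0416]
orientation: [0.641, 0.299, 0.64, -0.299]
contact_force: [-0.8, -0.2, -0.0]
finger_gap: 0.0359
```

```bash
python3 - <<'E'
from h import *
s=st();im=snap('wrist','w30')[:,:,::-1].copy();print(s['ee_pos'],s['dq'].round(3),yaw(s))
to(.4003,-.3126,.0225,None,s)
cv2.imwrite('pics/c30.png',cv2.resize(im[220:330,200:350],None,fx=5,fy=5,interpolation=cv2.INTER_CUBIC))
E
```

```text
[ 0.40058857 -0.3127401   0.04163142] [-0.     0.005  0.005 -0.    -0.    -0.   ] 39.918468944328424
shift [19.1 -0.1 -0.3] turn None yaw 39.92
```

View pics/c30.png

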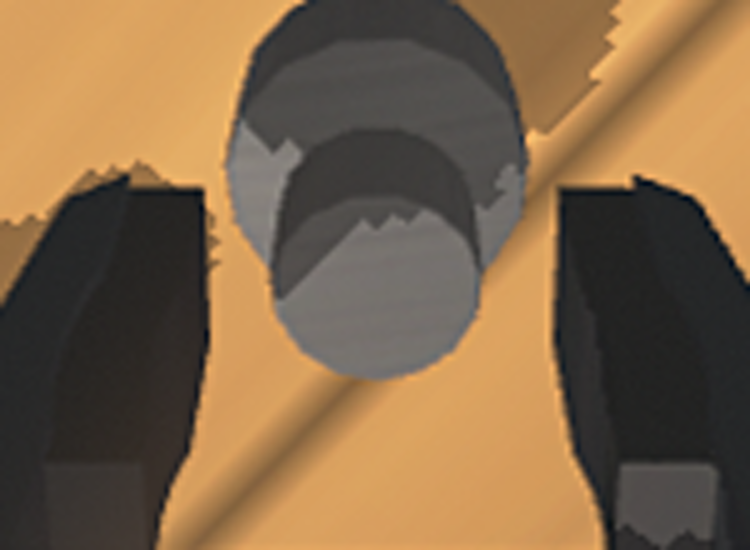

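Emit:
{"api": "move_arm", "payload": {
  "motion": [
    [[10, 0, 0, 0, 36], [7, 0, 0, 0, 36], [0, 0, 0, 0, 36], [0, 0, 0, 0, 36], [0, 0, 0, 0, 36]]
  ]
}}

```text
t: 43.45
ee_pos: [0.4004, -0.3125, 0.024]
orientation: [0.641, 0.299, 0.641, -0.299]
contact_force: [-0.9, -0.6, -0.1]
finger_gap: 0.0359
```

Emit:
{"api": "move_arm", "payload": {
  "motion": [
    [[0, 0, 0, 0, 36], [0, 0, 0, 0, 16], [0, 0, 0, 0, 16], [0, 0, 0, 0, 16], [0, 0, 0, 0, 16]]
  ],
  "squeeze": 45
}}

```text
t: 43.95
ee_pos: [0.4004, -0.3126, 0.0242]
orientation: [0.641, 0.299, 0.641, -0.299]
contact_force: [-1.3, -0.4, 0.7]
finger_gap: 0.0203
```

Emit:
{"api": "move_arm", "payload": {
  "motion": [
    [[-5, 0, 0, 0, 16], [-15, 0, 0, 0, 16], [-30, 0, 0, 0, 16], [-40, 0, 0, 0, 16], [-40, 0, 0, 0, 16]]
  ]
}}

```text
t: 44.45
ee_pos: [0.3997, -0.3116, 0.1549]
orientation: [0.64, 0.3, 0.641, -0.299]
contact_force: [0.6, -0.9, -3.5]
finger_gap: 0.0208
```

Emit:
{"api": "move_arm", "payload": {
  "motion": [
    [[-40, 0, 0, 0, 16], [-10, 0, 0, 0, 16], [0, 0, 0, 0, 16], [0, 0, 0, 0, 16], [0, 0, 0, 0, 16]]
  ]
}}

```text
t: 44.95
ee_pos: [0.3993, -0.3113, 0.2015]
orientation: [0.639, 0.3, 0.642, -0.299]
contact_force: [0.3, -0.2, -2.8]
finger_gap: 0.0206
```

```bash
python3 - <<'E'
from h import *
s=st();im=snap('wrist','w31')[:,:,::-1].copy();print(s['ee_pos'],s['contact_force'],s['finger_gap'],s['dq'].round(3))
to(.5925,.0772,.22,None,s)
E
```

```text
[ 0.39934168 -0.31125828  0.20149214] [ 0.25183959 -0.19446959 -2.77018687] 0.020577813400733534 [-0.     0.003 -0.004  0.001  0.004 -0.001]
shift [ -17.7  397.4 -174.1] turn None yaw 39.91
```

View pics/w31.png

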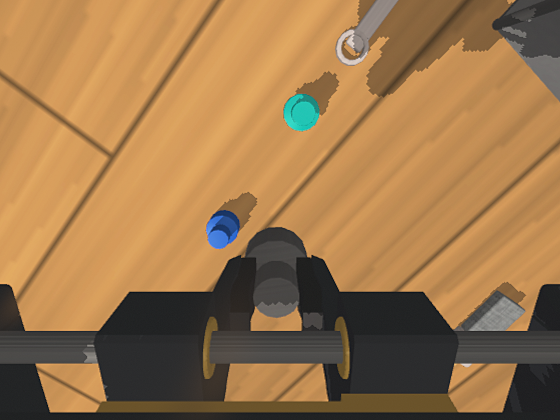

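Emit:
{"api": "move_arm", "payload": {
  "motion": [
    [[-4, 39.8, -17.4, 0, 16], [-4, 39.8, -17.4, 0, 16], [-4, 39.8, -17.4, 0, 16], [-4, 39.8, -17.4, 0, 16], [-4, 39.8, -17.4, 0, 16]]
  ]
}}

```text
t: 45.5
ee_pos: [0.497, -0.1162, 0.2227]
orientation: [0.64, 0.299, 0.641, -0.299]
contact_force: [1.5, -1.2, -2.2]
finger_gap: 0.0203
```

Emit:
{"api": "move_arm", "payload": {
  "motion": [
    [[0, 39.8, -17.4, 0, 16], [0, 39.8, -17.4, 0, 16], [0, 39.8, -17.4, 0, 16], [0, 39.8, -17.4, 0, 16], [0, 39.8, -17.4, 0, 16]]
  ]
}}

```text
t: 46.0
ee_pos: [0.5938, 0.0782, 0.2221]
orientation: [0.64, 0.299, 0.642, -0.3]
contact_force: [0.6, 0.3, -1.2]
finger_gap: 0.0199
```

Emit:
{"api": "move_arm", "payload": {
  "motion": [
    [[0, 0, 0, 0, 16], [35, 0, 0, 0, 16], [30, 0, 0, 0, 16], [15, 0, 0, 0, 16], [5, 0, 0, 0, 16]]
  ]
}}

```text
t: 46.5
ee_pos: [0.592, 0.076, 0.136]
orientation: [0.639, 0.299, 0.642, -0.3]
contact_force: [1.0, 0.7, -2.4]
finger_gap: 0.0208
```

Emit:
{"api": "move_arm", "payload": {
  "motion": [
    [[0, 0, 0, 0, 16], [0, 0, 0, 0, 16], [0, 0, 0, 0, 16], [0, 0, 0, 0, 16], [0, 0, 0, 0, 16]]
  ]
}}

```text
t: 47.0
ee_pos: [0.5944, 0.0763, 0.1399]
orientation: [0.641, 0.299, 0.64, -0.299]
contact_force: [0.7, 0.4, -2.7]
finger_gap: 0.0211
```

Emit:
{"api": "move_arm", "payload": {
  "motion": [
    [[0, 0, 0, 0, 16], [0, 0, 0, 0, 16], [0, 0, 0, 0, 16]]
  ]
}}

```text
t: 47.3
ee_pos: [0.5939, 0.0764, 0.1391]
orientation: [0.641, 0.299, 0.641, -0.299]
contact_force: [0.2, 0.1, -2.3]
finger_gap: 0.0205
```

```bash
python3 - <<'E'
from h import *
s=st();im=snap('wrist','w32')[:,:,::-1].copy();print(s['ee_pos'],s['contact_force'],s['finger_gap'],s['dq'].round(3))
to(.5925,.0772,.0765,None,s)
E
```

```text
[0.59394472 0.07639058 0.13908707] [ 0.24061195  0.09679096 -2.28665282] 0.020499706321023978 [-0.001  0.002  0.     0.001 -0.     0.002]
shift [62.6 -0.6 -1.5] turn None yaw 39.92
```

View pics/w32.png

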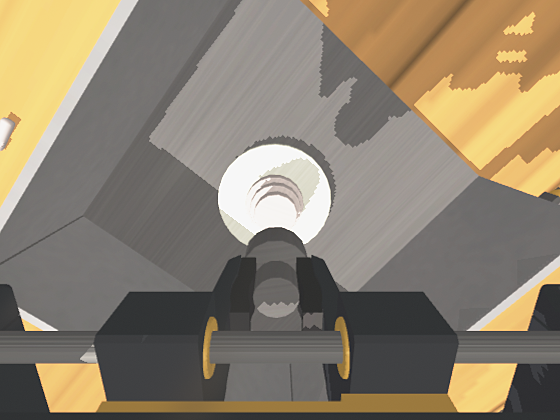

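Emit:
{"api": "move_arm", "payload": {
  "motion": [
    [[15, -0.6, -1.4, 0, 16], [15, 0, 0, 0, 16], [12, 0, 0, 0, 16], [7, 0, 0, 0, 16], [4, 0, 0, 0, 16]]
  ]
}}

```text
t: 47.85
ee_pos: [0.5918, 0.0771, 0.0844]
orientation: [0.64, 0.299, 0.641, -0.3]
contact_force: [0.6, 0.2, -1.9]
finger_gap: 0.02
```

Emit:
{"api": "move_arm", "payload": {
  "motion": [
    [[0, 0, 0, 0, 16], [0, 0, 0, 0, 16], [0, 0, 0, 0, 16], [0, 0, 0, 0, 16], [0, 0, 0, 0, 16]]
  ]
}}

```text
t: 48.35
ee_pos: [0.5929, 0.077, 0.0865]
orientation: [0.641, 0.299, 0.64, -0.299]
contact_force: [0.1, -0.8, -2.3]
finger_gap: 0.0204
```

```bash
python3 - <<'E'
from h import *
s=st();im=snap('wrist','w33')[:,:,::-1].copy();print(s['ee_pos'],s['contact_force'],s['finger_gap'],s['dq'].round(3))
to(.5925,.0772,.0762,None,s)
E
```

```text
[0.59286311 0.07704194 0.08650993] [ 0.09508755 -0.7664349  -2.29651214] 0.02040215785152056 [-0.     0.003  0.002 -0.001 -0.001  0.001]
shift [10.3 -0.2 -0.4] turn None yaw 39.92
```

View pics/w33.png

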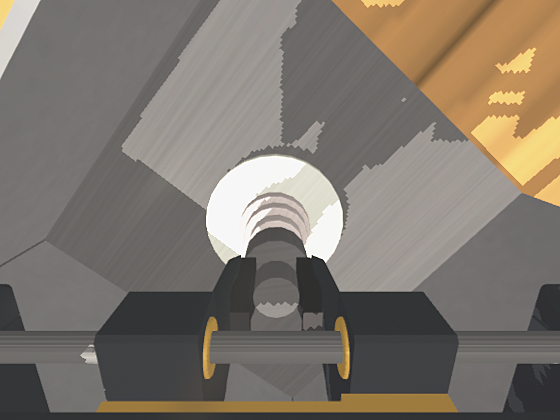

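Emit:
{"api": "move_arm", "payload": {
  "motion": [
    [[5, 0, -0.2, 0, 16], [3, 0, 0, 0, 16], [1, 0, 0, 0, 16], [0, 0, 0, 0, 16], [0, 0, 0, 0, 16]]
  ]
}}

```text
t: 48.9
ee_pos: [0.5925, 0.0772, 0.077]
orientation: [0.641, 0.299, 0.641, -0.299]
contact_force: [0.5, 0.4, -2.0]
finger_gap: 0.02
```

Emit:
{"api": "move_arm", "payload": {
  "motion": [
    [[0, 0, 0, 0, 16], [0, 0, 0, 0, 16]]
  ]
}}

```text
t: 49.1
ee_pos: [0.5926, 0.0772, 0.0772]
orientation: [0.641, 0.299, 0.641, -0.299]
contact_force: [-0.2, 0.7, -2.5]
finger_gap: 0.0204
```

Emit:
{"api": "move_arm", "payload": {
  "motion": [
    [[0.6, 0, 0, 0, 16], [0, 0, 0, 0, 16], [0.4, 0, 0, 0, 16], [0, 0, 0, 0, 16], [0, 0, 0, 0, 16]]
  ]
}}

```text
t: 49.6
ee_pos: [0.5925, 0.0772, 0.0762]
orientation: [0.641, 0.299, 0.641, -0.299]
contact_force: [-0.9, 0.3, -1.8]
finger_gap: 0.0208
```

Emit:
{"api": "move_arm", "payload": {
  "motion": [
    [[0.3, 0, 0, 0, 16], [0, 0, 0, 0, 16], [0, 0, 0, 0, 16]]
  ]
}}

```text
t: 49.9
ee_pos: [0.5927, 0.0772, 0.0762]
orientation: [0.641, 0.299, 0.64, -0.299]
contact_force: [-1.4, 0.2, 3.9]
finger_gap: 0.0206
```

Contact. Release slowly and lift.

Emit:
{"api": "move_arm", "payload": {
  "motion": [
    [[0, 0, 0, 0, 22], [0, 0, 0, 0, 24], [0, 0, 0, 0, 30], [0, 0, 0, 0, 38], [0, 0, 0, 0, 38]]
  ]
}}

```text
t: 50.4
ee_pos: [0.5925, 0.0772, 0.0756]
orientation: [0.641, 0.299, 0.641, -0.299]
contact_force: [0.3, -0.5, -0.2]
finger_gap: 0.038
```

Emit:
{"api": "move_arm", "payload": {
  "motion": [
    [[-15, 0, 0, 0, 38], [-25, 0, 0, 0, 38], [-40, 0, 0, 0, 38], [-40, 0, 0, 0, 38], [-20, 0, 0, 0, 38]]
  ]
}}

```text
t: 50.9
ee_pos: [0.5943, 0.0772, 0.2213]
orientation: [0.643, 0.3, 0.638, -0.298]
contact_force: [-0.1, 0.1, -0.1]
finger_gap: 0.0376
```

Emit:
{"api": "move_arm", "payload": {
  "motion": [
    [[0, 0, 0, 0, 0], [0, 0, 0, 0, 0], [0, 0, 0, 0, 0], [0, 0, 0, 0, 0], [0, 0, 0, 0, 0]]
  ]
}}

```text
t: 51.4
ee_pos: [0.5918, 0.0772, 0.2143]
orientation: [0.64, 0.299, 0.641, -0.3]
contact_force: [0.3, -0.3, -0.2]
finger_gap: 0.0012
```

```bash
python3 - <<'E'
from h import *
s=st();im=snap('wrist','w34')[:,:,::-1].copy();print(s['ee_pos'],s['contact_force'],s['finger_gap'],s['dq'].round(3))
print('knob exp',proj('wrist',[.5925,.0772,.097],s))
snap('side','s34')
E
```

```text
[0.59179688 0.07722162 0.21434611] [ 0.30803892 -0.29849841 -0.23645917] 0.001206959473993739 [-0.    -0.004 -0.005  0.001  0.001  0.   ]
knob exp [276.1432927  205.84053722]
```

View pics/w34.png

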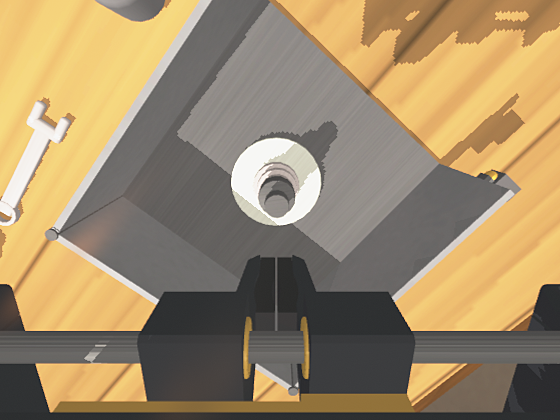

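View pics/s34.png

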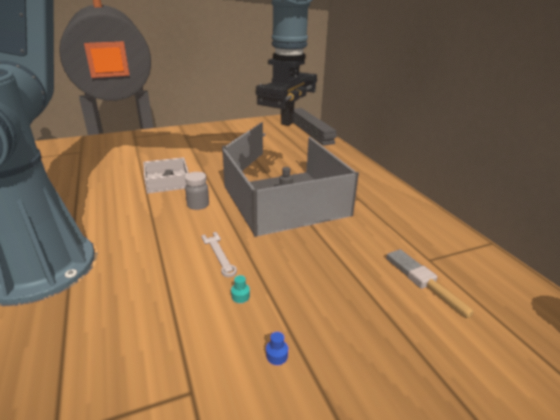

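```bash
python3 - <<'E'
from h import *
b=np.array([0,.0035,0])
h=onz('top',(70+240/2.5,85+347/2.5),.119);f=onz('top',(70+65/2.5,85+164/2.5),.119);k=onz('top',(70+88/2.5,85+213/2.5),.09)
d=f-h;print(h,f,k,np.linalg.norm(d),np.degrees(np.arctan2(d[1],d[0])))
s=st()
S={'ee_pos':[0.55395187,0.11138912,0.23834778],'orientation':[-0.402,-0.581,-0.402,0.582]}
for p,z in[((127,131),.119),((140,122),.119),((160,0),.119),((212,0),.119)]: print(p,onz('wrist',p,z,S))
to(.43,.32,.24,None,s)
im=cv2.imread('pics/w5.png')
cv2.imwrite('pics/c35.png',im)
E
```

```text
[0.46533363 0.20886443 0.119     ] [0.63867759 0.38242133 0.119     ] [0.59725099 0.37138616 0.09      ] 0.24529599891752374 45.03516965083127
(127, 131) [0.46328159 0.21230836 0.119     ]
(140, 122) [0.47655164 0.21483653 0.119     ]
(160, 0) [0.53077883 0.28487795 0.119     ]
(212, 0) [0.56577001 0.27166845 0.119     ]
shift [ -24.8   31.4 -290.3] turn None yaw 39.91
```

Emit:
{"api": "move_arm", "payload": {
  "motion": [
    [[0, 0, 0, -5, 0], [0, 0, 0, 0, 0], [0, 0, 0, 0, 0]]
  ]
}}

```text
t: 51.8
ee_pos: [0.5924, 0.0772, 0.2156]
orientation: [0.653, 0.272, 0.653, -0.272]
contact_force: [-0.8, 0.2, -0.2]
finger_gap: 0.0003
```

```bash
python3 - <<'E'
from h import *
s=st();print(s['ee_pos']);to(.552,.349,.2,None,s)
E
```

```text
[0.59243826 0.07719956 0.21558779]
shift [  15.6  162.8 -221.4] turn None yaw 44.8
```

Emit:
{"api": "move_arm", "payload": {
  "motion": [
    [[0, 23.3, -31.6, 0, 0], [0, 23.3, -31.6, 0, 0], [0, 23.3, -31.6, 0, 0], [0, 23.3, -31.6, 0, 0], [0, 23.3, -31.6, 0, 0]]
  ]
}}

```text
t: 52.3
ee_pos: [0.5631, 0.2729, 0.2158]
orientation: [0.653, 0.272, 0.653, -0.272]
contact_force: [0.6, 0.5, -0.1]
finger_gap: 0.0002
```

Emit:
{"api": "move_arm", "payload": {
  "motion": [
    [[0, 23.3, -31.6, 0, 0], [0, 23.3, -31.6, 0, 0], [0, 0, 0, 0, 0], [0, 0, 0, 0, 0], [0, 0, 0, 0, 0]]
  ]
}}

```text
t: 52.8
ee_pos: [0.552, 0.348, 0.2156]
orientation: [0.653, 0.271, 0.653, -0.272]
contact_force: [-0.4, -0.1, 0.1]
finger_gap: 0.0004
```

```bash
python3 - <<'E'
from h import *
s=st();print(s['ee_pos']);to(.552,.349,.082,None,s);snap('wrist','w36');snap('top','t36')
E
```

```text
[0.55198633 0.34803811 0.21558651]
shift [133.6   0.8  -0.7] turn None yaw 44.84
```

View pics/w36.png

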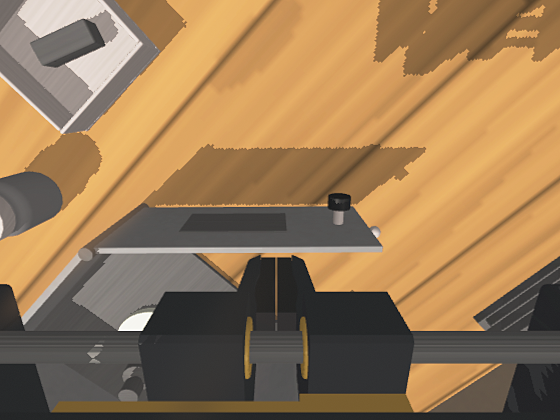

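View pics/t36.png

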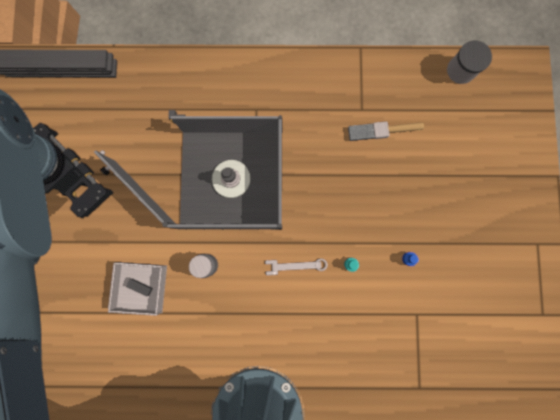

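```bash
python3 - <<'E'
from h import *
s=st();R,p=TR(s)
for px in[(85,253),(276,249),(276,252),(382,246)]:
    X=onz('wrist',px,.119,s);print(px,X.round(4),(R.T@(X-p)*1000).round(1))
E
```

```text
(85, 253) [0.4636 0.2091 0.119 ] [  96.8 -160.5   35.9]
(276, 249) [0.5754 0.3253 0.119 ] [96.8  0.6 32.2]
(276, 252) [0.5773 0.3233 0.119 ] [96.8  0.6 35. ]
(382, 246) [0.6364 0.3898 0.119 ] [96.7 89.4 29.4]
```

Emit:
{"api": "move_arm", "payload": {
  "motion": [
    [[40, 0, 0, 0, 0], [45, 0, 0, 0, 0], [30, 0, 0, 0, 0], [15, 0, 0, 0, 0], [3, 0, 0, 0, 0]]
  ]
}}

```text
t: 53.4
ee_pos: [0.5511, 0.3477, 0.0809]
orientation: [0.652, 0.271, 0.654, -0.272]
contact_force: [0.2, -0.2, -0.2]
finger_gap: 0.0002
```

Emit:
{"api": "move_arm", "payload": {
  "motion": [
    [[0, 0, 0, 0, 0], [0, 0, 0, 0, 0], [0, 0, 0, 0, 0], [0, 0, 8, 0, 0], [0, 0, 8, 0, 0]]
  ]
}}

```text
t: 53.9
ee_pos: [0.5639, 0.3376, 0.0837]
orientation: [0.654, 0.271, 0.653, -0.271]
contact_force: [-0.6, -0.1, -0.0]
finger_gap: 0.0006
```

Emit:
{"api": "move_arm", "payload": {
  "motion": [
    [[0, 0, 5, 0, 0], [0, 0, 9, 3, 0], [0, 0, 9, 3, 0], [0, 0, 9, 3, 0], [0, 0, 9, 3, 0]]
  ]
}}

```text
t: 54.4
ee_pos: [0.5905, 0.3063, 0.0828]
orientation: [0.621, 0.339, 0.621, -0.339]
contact_force: [-0.0, 0.7, 0.3]
finger_gap: 0.0005
```

```bash
python3 - <<'E'
from h import *
s=st();print(s['ee_pos'],s['contact_force'],yaw(s));snap('wrist','w37')
E
```

```text
[0.59052137 0.30626375 0.08281845] [-0.02509226  0.74289028  0.25663371] 32.76693654266304
```

View pics/w37.png

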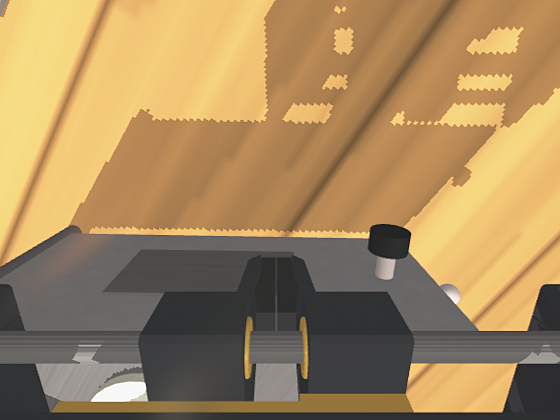

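Emit:
{"api": "move_arm", "payload": {
  "motion": [
    [[0, 0, 8.7, 3, 0], [0, 0, 8.7, 3, 0], [0, 0, 8.7, 3, 0], [0, 0, 8.7, 3, 0], [0, 0, 8.7, 3, 0]]
  ]
}}

```text
t: 54.95
ee_pos: [0.6099, 0.2678, 0.0828]
orientation: [0.571, 0.417, 0.571, -0.416]
contact_force: [0.1, 0.9, 0.3]
finger_gap: 0.0005
```

```bash
python3 - <<'E'
from h import *
s=st();print(s['ee_pos'],s['contact_force'],yaw(s));snap('wrist','w38');snap('top','t38')
H=np.array([.4645,.2095]);d=np.array(s['ee_pos'])[:2]-H;print(np.linalg.norm(d),np.degrees(np.arctan2(d[1],d[0])), 'door angle if n=12:',np.degrees(np.arctan2(d[1],d[0])-np.arcsin(.012/np.linalg.norm(d))))
E
```

```text
[0.60992701 0.26777076 0.0828025 ] [0.0763357  0.93306416 0.2522207 ] 17.838778606486944
0.1566668332754142 21.83534941099463 door angle if n=12: 17.44243855908968
```

View pics/w38.png

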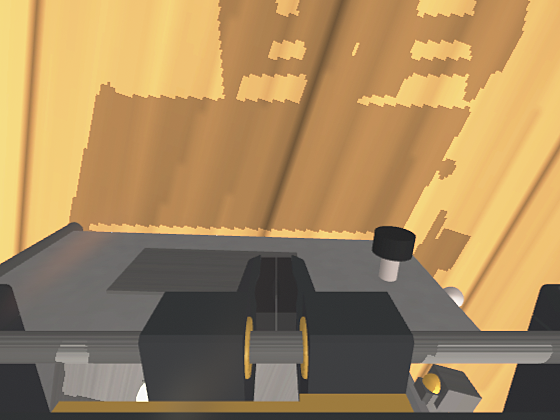

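View pics/t38.png

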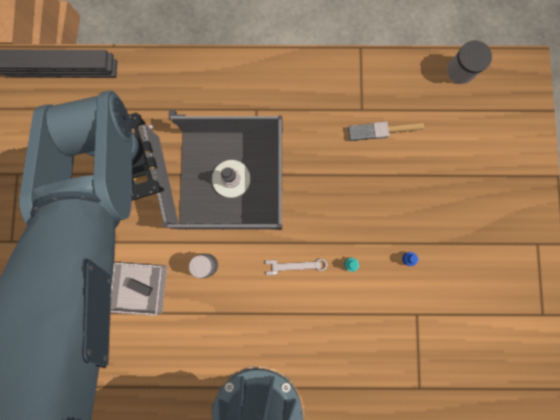

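Door is closing with the fingers; about 17° left. Continue, slowing near the catch.

Emit:
{"api": "move_arm", "payload": {
  "motion": [
    [[0, 0, 8.4, 3, 0], [0, 0, 8.4, 3, 0], [0, 0, 8.4, 3, 0], [0, 0, 8.4, 3, 0], [0, 0, 2, 0, 0]]
  ]
}}

```text
t: 55.55
ee_pos: [0.6176, 0.2332, 0.0828]
orientation: [0.525, 0.473, 0.525, -0.473]
contact_force: [0.2, 0.1, -0.1]
finger_gap: 0.0005
```

Emit:
{"api": "move_arm", "payload": {
  "motion": [
    [[0, 0, 3, 1.5, 0], [0, 0, 3, 1.5, 0], [0, 0, 2, 1, 0], [0, 0, 1, 0.5, 0], [0, 0, 0, 0, 0]]
  ]
}}

```text
t: 56.05
ee_pos: [0.6183, 0.226, 0.0829]
orientation: [0.506, 0.494, 0.507, -0.493]
contact_force: [1.3, 6.5, -2.3]
finger_gap: 0.0004
```

```bash
python3 - <<'E'
from h import *
s=st();print(s['ee_pos'],s['contact_force'],yaw(s));snap('wrist','w39')
H=np.array([.4645,.2095]);d=np.array(s['ee_pos'])[:2]-H;print(np.linalg.norm(d),np.degrees(np.arctan2(d[1],d[0])), 'door angle if n=12:',np.degrees(np.arctan2(d[1],d[0])-np.arcsin(.012/np.linalg.norm(d))))
E
```

```text
[0.61828633 0.22599816 0.0828926 ] [ 1.27097897  6.47982567 -2.31624302] 1.4494564595938855
0.15466875865966226 6.1232591669748455 door angle if n=12: 1.673485248768096
```

View pics/w39.png

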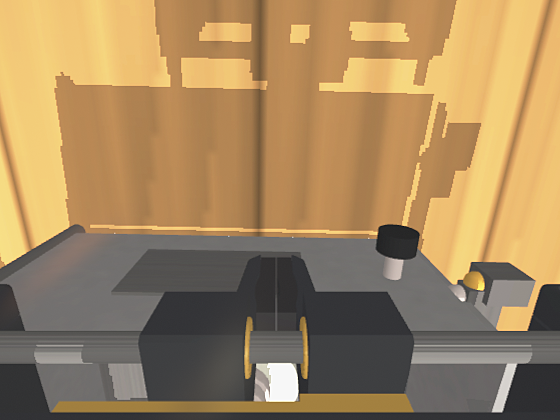

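At the catch (6.5 N). Push on in small steps.

Emit:
{"api": "move_arm", "payload": {
  "motion": [
    [[0, 0, 2, 0.5, 0], [0, 0, 0, 0, 0], [0, 0, 2, 0.5, 0], [0, 0, 0, 0, 0]]
  ]
}}

```text
t: 56.5
ee_pos: [0.6185, 0.2257, 0.083]
orientation: [0.501, 0.5, 0.503, -0.495]
contact_force: [3.8, 20.0, -4.3]
finger_gap: 0.0003
```

Emit:
{"api": "move_arm", "payload": {
  "motion": [
    [[0, 0, 1.5, 0, 0], [0, 0, 0, 0, 0], [0, 0, 0, 0, 0]]
  ]
}}

```text
t: 56.8
ee_pos: [0.6185, 0.2256, 0.083]
orientation: [0.501, 0.501, 0.504, -0.495]
contact_force: [4.6, 24.5, -5.3]
finger_gap: 0.0006
```

Emit:
{"api": "move_arm", "payload": {
  "motion": [
    [[0, 0, -5, 0, 0], [0, 0, -20, 0, 0], [-20, 0, -20, 0, 0], [-50, 0, 0, 0, 0], [-50, 0, 0, 0, 0]]
  ]
}}

```text
t: 57.3
ee_pos: [0.6165, 0.2642, 0.2024]
orientation: [0.502, 0.496, 0.503, -0.499]
contact_force: [0.8, 0.2, 0.4]
finger_gap: 0.0004
```

Emit:
{"api": "move_arm", "payload": {
  "motion": [
    [[-40, 0, -40, 0, 0], [0, 0, -40, 0, 0], [0, 0, 0, 0, 0], [0, 0, 0, 0, 0], [0, 0, 0, 0, 0]]
  ]
}}

```text
t: 57.8
ee_pos: [0.617, 0.3383, 0.2369]
orientation: [0.502, 0.497, 0.502, -0.499]
contact_force: [0.4, 0.4, -0.4]
finger_gap: 0.0005
```

```bash
python3 - <<'E'
from h import *
s=st();print(s['ee_pos'],s['contact_force'],yaw(s),s['dq'].round(3));snap('wrist','w40');im=snap('top','t40');snap('side','s40')
cv2.imwrite('pics/c40.png',cv2.resize(im[90:250,90:300,::-1],None,fx=3.5,fy=3.5,interpolation=cv2.INTER_CUBIC))
E
```

```text
[0.61698366 0.33828425 0.2369179 ] [ 0.39956364  0.42096672 -0.36592355] 0.40737161278879114 [-0.014 -0.002  0.004  0.005 -0.001  0.003]
```

View pics/w40.png

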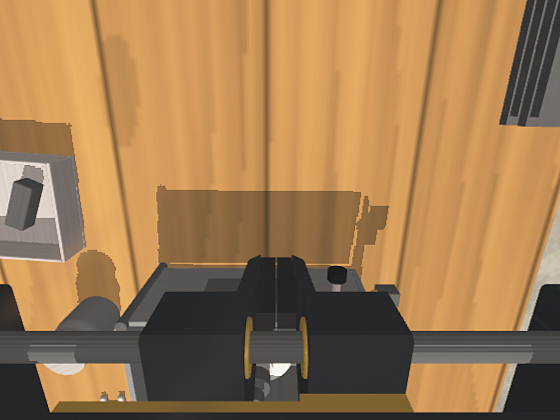

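View pics/c40.png

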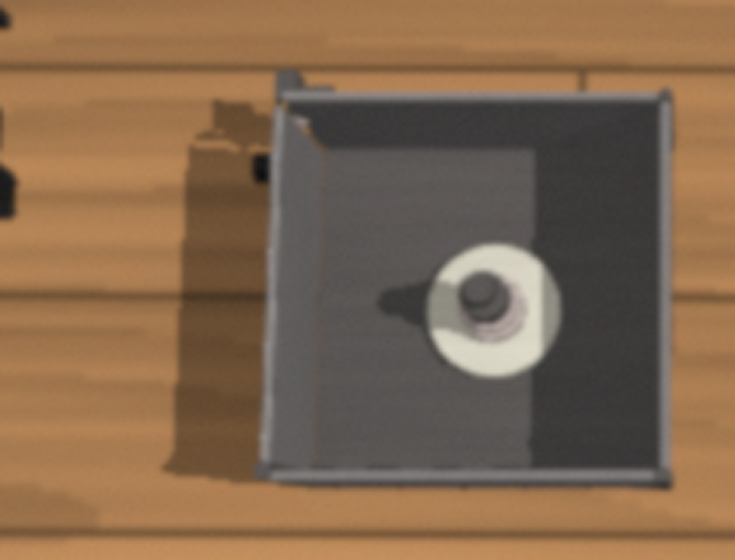

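View pics/s40.png

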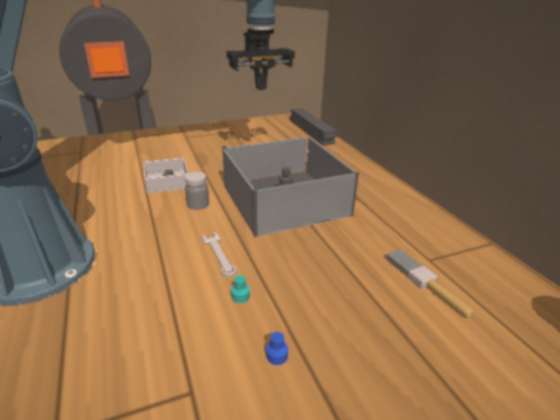

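```bash
python3 - <<'E'
from h import *
f=lambda x,y,z=.12:onz('top',(90+x/3.5-.4,90+y/3.5-.4),z)
def ang(a,b): d=(b-a);return np.degrees(np.arctan2(d[1],d[0])),a.round(4),b.round(4)
print('door',ang(f(265,465),f(279,110))); print('-y wall',ang(f(667,470),f(665,100))); print('-x wall',ang(f(285,470),f(650,476)),'+x wall',ang(f(300,96),f(655,94)))
im=cv2.imread('pics/t40.png');cv2.imwrite('pics/c41.png',cv2.resize(im[105:150,150:195],None,fx=12,fy=12,interpolation=cv2.INTER_CUBIC))
E
```

```text
door (np.float64(0.07443300958026304), array([0.4684, 0.2103, 0.12  ]), array([0.7116, 0.2106, 0.12  ]))
-y wall (np.float64(0.6062009169817556), array([ 0.4662, -0.0562,  0.12  ]), array([ 0.7195, -0.0536,  0.12  ]))
-x wall (np.float64(-90.70597614965203), array([0.4651, 0.1969, 0.12  ]), array([ 0.4621, -0.045 ,  0.12  ])) +x wall (np.float64(-89.47186132402821), array([0.7215, 0.1966, 0.12  ]), array([ 0.7238, -0.0467,  0.12  ]))
```

View pics/c41.png

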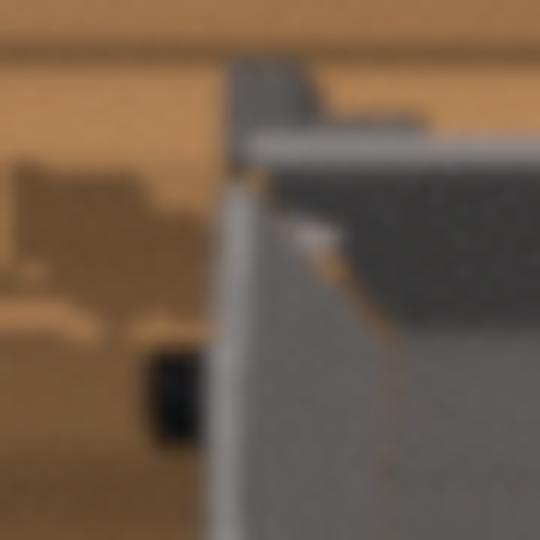

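```bash
python3 - <<'E'
from h import *
p=proj('top',[.5925,.0738,.097]);print('expected knob crop px',(p-90)*3.5,'seen ~(485,289)')
s=st();print(s['t'],s['contact_force']);print(order.close_job())
E
```

```text
expected knob crop px [478.54337281 287.01754346] seen ~(485,289)
57.95 [ 0.31701808  0.45434612 -0.028689  ]
the job is handed in; nothing more can be done
None
```

The job is done and handed in at about 58 s of the 210 s allowed. The offcut is in the scrap tray, and discs of 50, 42 and 34 mm are stacked on the plate with the dark weight upright on top. The door is pushed shut.

**Discs:** Only these three were on the bench; discs 1 and 2 were absent. The smallest was knocked about 3 cm aside during the run, so I located it again before picking it up.

**Centring:** Measured from the wrist camera against the plate centre:
- **50 mm disc:** about 0.5 mm off centre.
- **42 mm disc:** about 1.2 mm off centre, the largest error.
- **34 mm disc and the weight's knob:** within about 1 pixel of where they should be.

I made these checks before closing the door. Afterwards the top and side pictures showed the weight still upright. In the top picture its knob was about 2 pixels (roughly 4 mm) from where I predicted. I put that down to the top camera having read 3–5 mm off all along, and did not take another close view.

**Door:** It passed the catch and stopped against 25 N without moving. In the top picture it lies parallel to the opposite wall within about 0.5°, and it stayed there once the arm backed off.

The spanner, jar, brush and the two coloured look-alikes were not touched, and the gripper was clear of everything at hand-in.

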